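Pull the filter plate and hold it to the inspection light

TASK

The mesh filter in the small grey housing has to be checked for clogging: slide the retaining cap sideways clear of the cover's lug, swing the cover flap right back and draw the tabbed filter plate hidden under it up out of its slot. Hold the plate upright in front of the lit face of the inspection light, about 7 cm from it, centred on the face and parallel to it, and finish while still holding it there. Leave the cover open and the cap off the lug, and do not disturb the spool, eraser and bottle cap lying near.

Things in the scene. Friction and masses are not known exactly. Their poses are not given: they have to be found in the camera images.
- housing: Grey open-topped housing, fixed, 96 (x) x 130 (y) x 70 mm high, walls and floor 4 mm; origin at the centre of its underside. Front (-x) faces roughly the robot, by the table's near edge; a core tray stands behind. The flap hinges along the rear (+x) rim. Guide ribs on the front and rear walls, 48 mm high, form a 9 mm slot at y = 0 for the plate; 50 mm is empty on either side.
- cap (a joint): Steel retaining cap, slides along a rail on the housing's front face toward the housing's +y; value in m, 0 = its hook lies over the lug on the cover and locks it, 0.030 = end stop. The lug is free from 0.014. About 2.5 N of detent friction; stays where it is left.
- cap_knob (a point): Centre of the upright knob on top of the cap: 14 x 14 mm, 27 mm high (13.5 mm above and below this point), axes as the housing's; moves with the cap. The hook below it is 16 mm wide (y) and reaches 25 mm along x.
- flap (a joint): Grey cover flap, 98 x 130 x 6 mm, hides the plate; value in rad, 0 = shut, grows as the free front edge swings up and back, stop at 2.0. Stiff hinge (0.09 N m): stays where it is left. Cannot be raised while the cap hooks its lug.
- flap_hinge (a point): Point on the flap's hinge line, fixed to the housing; the line runs along the housing's y axis.
- flap_tongue (a point): Grip point on the flap's steel tongue, which projects forward from the free edge in the flap's plane: 16 mm wide (y), 9 mm thick, 44 mm long of which 41 mm stand clear of the edge; this point is 17 mm from its outer end, 124 mm from the hinge line and 30 mm to the -y side of the flap's middle; frame turns with the flap.
- filter_plate: Steel mesh filter plate, loose, 60 g: frame 64 mm wide (its x), 6 mm thick (its y), 44 mm high (z), with a tab at the top centre, 22 mm wide, 6 mm thick, reaching to 61 mm; origin at the middle of the lower edge, z up. Starts upright in the housing's slot, on its floor, its axes along the housing's.
- plate_center (a point): Centre of the plate's mesh, 22 mm above its lower edge.
- plate_tab (a point): Grip point on the plate's tab, 52 mm above the lower edge (9 mm below the tab's top); pinch across the 6 mm thickness (plate y).
- light_panel: Inspection light, fixed: upright dark steel panel 120 mm wide (y), 16 mm thick (x), its top 130 mm above its origin, on a foot 50 x 100 mm; origin at the centre of the underside. The lit white face, 104 x 84 mm, looks along its own -x.
- panel_face (a point): Centre of the lit face, 80 mm above the panel's underside; axes as the panel's, so -x points out of the face.
- spool_a: Bystander: white wire spool with copper wire, 69 x 53 x 30 mm, beyond the housing's right (-y) side.
- eraser_red: Bystander: small eraser, 16 x 36 x 11 mm, on the mat between housing and light.
- gold_cap: Bystander: bottle cap lying open side up, 30 mm across, 15 mm high, on the mat between housing and light.
Mind the look-alikes: they are no part of the job. Of the things that look like the light_panel, the larger one is meant.

How it is judged:
By the outcome, as a careful person would: the job done as asked, in the order asked, and still so for the second after the job is handed in, while the arm keeps its last pose, push and grip.
It also fails if it takes over 56 s, if anything falls off the work surface, if the arm or the gripper's body presses on something with over 40 N, if the wrist force passes 120 N, or if a joint passes its speed limit or range.

ROBOT

A 6-joint arm with a two-finger parallel gripper is mounted at the origin on a cart in front of the work surface, level with it; the furniture and walls round the work are solid. World frame = base frame: x ahead of the robot, y to its left, z up, the work surface at z = 0. Lengths are in mm, angles in degrees, forces in N, time in s.
With the tool pointing down it reaches from about 300 to 850 mm from the base axis. Payload 4.2 kg.
Tool frame: the origin (TCP) lies midway between the tips of the shut fingers; the grasp point (between the pads) lies env.grip_depth behind it (env.grip_depth is the distance from the TCP to the grasp point, in mm); z points along the fingers, y is the direction in which the jaws open and shut (so a half turn about z gives the same grasp; the last joint's range is limited). The gripper opens to 91 mm and grips with 3 to 60 N. Pads are 32 mm wide; open, the fingers measure 118 mm over their backs; the gripper's body (76 mm by 178 mm) begins 60 mm behind the grasp point.
Start: joints at [67.093, 18.312, 89.639, -0, 72.044, -1.146], TCP at [213.176, 534.04, 213.976] pointing down, gripper open.
Joint ranges: [-177.97, 177.97], [-48.28, 115.42], [12.27, 149.76], [-77.06, 257.06], [2.81, 150.46], [-146.56, 146.56]. Speed limits (degrees/s): [147.25, 147.25, 180, 180, 180, 180].

INTERFACE

Orientations are given as [roll, pitch, yaw] about the fixed x, y, z axes, in that order (R = Rz(yaw) Ry(pitch) Rx(roll)).
In Python, from workcell import env, cams, spotter gives the robot as it stands.
- The arm moves only by the tool apply_moves, never from a script. Its argument "plan" is a list of rows, each an object with "jaw": the closure, from 0 (fully open) to 1 (shut); "delta_pos": the shift along the tool's x, y, z in mm, a list of three; "spin": the turn about the tool's z in rad. In form: [{"jaw": jaw, "delta_pos": [dx, dy, dz], "spin": spin}, ...]. A call has exactly 8 rows; each row is the pose to reach, as a shift and turn from the pose measured when the call began, along the tool's axes at that moment; what a row does not reach only later rows make up. A row lasts 1/8 s, in which the tool goes at most 62.5 mm and 10.7 degrees, less where a joint would pass 70% of its speed; a pose out of reach is approached as far as the arm can. A call with a gripper value outside its range is refused whole. The fingers move at their own pace and stop on an object; "squeeze" is the grip in N (left out, the last holds). Time passes only in rows, so rows that repeat a pose let the fingers close, or fill a call up. It gives the time, the measured TCP pose, the force and the opening at its end, in the units of the state.
- env.state(): the state, without advancing time (a new reading comes with each control period).
- cams.grab_frame(name): name is "side" or "top"; returns the picture (420x560x3 uint8, red, green, blue); there is no depth.
- cams.calibration(name): a dict with "camera_matrix" (3x3 intrinsics, pixels), "rvec" (rotation vector, rad) and "tvec" (3), from world to camera coordinates, as OpenCV has them. Camera axes: x right, y down, z forward; pixel columns grow to the right and rows downward; lengths in mm; the calibration is good to about 2 mm. A picture is of the moment at which its call begins. calibration takes no time and is no camera call.
- env.job_done(): hands the job in, once; it reports no verdict.
Trained networks look in the newest picture that a camera, given by its name, has taken for a name from the list of things; names that differ only in an ending like _2 or _b are one class to them, and where a whole thing is asked for, a point or a joint stands for the part that bears it (a point fixed in the world has none). Each returns a list of dicts, best first, with "confidence" (0 to 1); they miss things now and then, are a little off and sometimes report something else, mostly with a low value. They report only what shows in the picture. A call takes as long as a camera call. They do not tell look-alikes from the thing itself.
- spotter.masks_of(camera, target): "region" (420x560 bool, what is visible of it) and "extent" ([left, top, right, bottom] in pixels, round what is visible of it).
The state is a dict: "time_s": time; "qpos": joint angles; "qvel": joint speeds; "effort": joint torques, N m; "ee_pos": TCP position; "ee_rot": TCP orientation; "force": force on the tool from outside, world axes, zero at the start; "torque": the same for the moment, N m; "gripper_width": finger opening in mm.
Only numpy, scipy, OpenCV 4.12 (cv2) and the standard library are available. Lean on these libraries where they do the work, as an engineer would, in place of code of your own. Each camera call takes 0.05 s, during which the arm holds its last target.

## Working session

There is one attempt and no reset: what is moved stays moved. The work goes in short steps, Python scripts to look and compute and a tool call to move; the robot and the scene stay as the last step left them, time stands still between calls to the robot, and variables do not carry over. Pictures are saved under pics/ and viewed, and the job is handed in when it is done.

Besides the shell and the picture viewer there is one more tool, called after "Request:" as name([rows], argument=value, ...), one row to a line, values as JSON. apply_moves: Moves the arm, as the interface text tells. Its arguments: {"type":"object","properties":{"plan":{"type":"array"},"squeeze":{"type":"number"}},"required":["plan"]}

```bash
ls; mkdir -p pics; python3 - <<'E'
from workcell import env,cams,spotter
import cv2
print(env.state(), env.grip_depth)
for n in ["side","top"]:
    im=cams.grab_frame(n); cv2.imwrite(f"pics/{n}0.png",cv2.resize(im[:,:,::-1],(800,600),interpolation=cv2.INTER_CUBIC))
    c=cams.calibration(n); print(n,c)
    import numpy as np
    R=cv2.Rodrigues(np.array(c["rvec"],float))[0]; print("campos",-R.T@np.array(c["tvec"],float).ravel())
E
```

```text
pics
{'time_s': 0.0, 'qpos': array([ 6.70945475e+01,  1.83495477e+01,  8.97070652e+01,  5.91672459e-04,
        7.20429474e+01, -1.14576675e+00]), 'qvel': array([ 0.10286323,  0.1289251 , -0.06125033,  0.06392196,  0.0240087 ,
       -0.03646085]), 'effort': array([ 1.11510646e-03, -4.12468529e+01, -2.31974763e+01,  7.26637454e-02,
        4.58001543e-02, -1.46286066e-04]), 'ee_pos': array([212.957345  , 533.56221207, 213.13679625]), 'ee_rot': array([-1.79900471e+02, -2.55323411e-03,  1.58240129e+02]), 'force': array([-0.82559348,  0.53203627, -0.5614143 ]), 'torque': array([-0.02099939,  0.0239233 , -0.00039658]), 'gripper_width': 91.29724937839674} 18.8
side {'camera_matrix': array([[442.78448306,   0.        , 273.90414204],
       [  0.        , 442.78448306, 206.69194857],
       [  0.        ,   0.        ,   1.        ]]), 'rvec': array([ 1.12402394,  2.45912159, -0.88029821]), 'tvec': array([ 514.80064936, -211.44882183, 1300.22012494])}
campos [1098.35760493  246.09683027  856.35834086]
top {'camera_matrix': array([[384.15062901,   0.        , 280.92892922],
       [  0.        , 384.15062901, 213.10204342],
       [  0.        ,   0.        ,   1.        ]]), 'rvec': array([ 2.15392632, -2.11060284,  0.17756068]), 'tvec': array([-186.73647596,  577.18952875,  845.85973576])}
campos [ 430.87906771 -178.58878646  930.56231951]
```

View pics/side0.png

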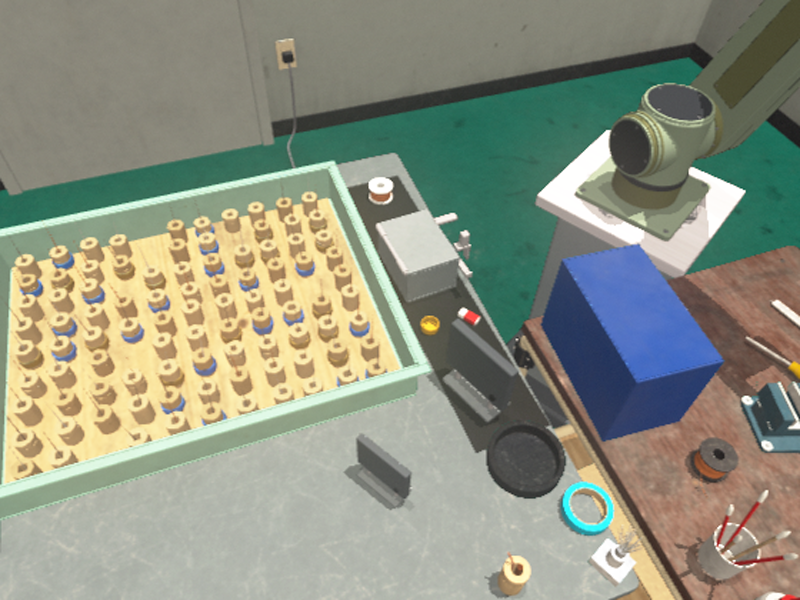

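View pics/top0.png

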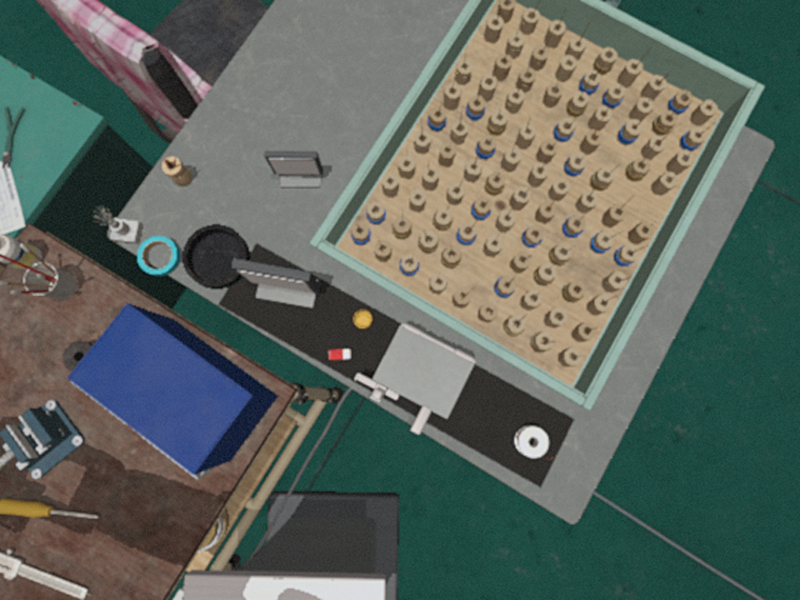

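```bash
cat > h.py <<'E'
import numpy as np,cv2
from workcell import env,cams,spotter
def cal(n):
    c=cams.calibration(n); return np.array(c["camera_matrix"]),np.array(c["rvec"],float).ravel(),np.array(c["tvec"],float).ravel()
def proj(n,P):
    K,r,t=cal(n); return cv2.projectPoints(np.array(P,float).reshape(-1,3),r,t,K,None)[0].reshape(-1,2)
def ray(n,uv,z):
    K,r,t=cal(n); R=cv2.Rodrigues(r)[0]; c=-R.T@t
    d=R.T@np.linalg.inv(K)@np.array([uv[0],uv[1],1.]); s=(z-c[2])/d[2]; return c+s*d
def tri(uvs):
    A=[];b=[]
    for n,uv in uvs.items():
        K,r,t=cal(n); R=cv2.Rodrigues(r)[0]; P=K@np.c_[R,t]
        for i in (0,1):
            row=P[i]-uv[i]*P[2]; row=row/np.linalg.norm(P[2,:3]); A.append(row[:3]); b.append(-row[3])
    return np.linalg.lstsq(np.array(A),np.array(b),rcond=None)[0]
def crop(im,x0,y0,x1,y1,name,s=None):
    c=im[y0:y1,x0:x1,::-1]; s=s or min(800/(x1-x0),600/(y1-y0))
    cv2.imwrite(f"pics/{name}.png",cv2.resize(c,None,fx=s,fy=s,interpolation=cv2.INTER_CUBIC))
E
python3 - <<'E'
from h import *
for n in ["side","top"]:
    print(n,proj(n,[[0,0,0],[213,534,214],[400,0,0],[500,0,0],[400,100,0]]).round())
    im=cams.grab_frame(n); cv2.imwrite(f"pics/raw_{n}.png",im[:,:,::-1])
    for k in ["housing","cap","flap","light_panel","spool_a","eraser_red","gold_cap"]:
        for d in spotter.masks_of(n,k)[:4]:
            ys,xs=np.nonzero(d["region"]); print(n,k,round(d["confidence"],2),d["extent"],len(xs),(xs.mean().round(1),ys.mean().round(1)))
    if n=="side": crop(im,240,120,400,300-60,"side_h"); crop(im,300,210,420,300,"side_p")
    else: crop(im,230,210,350,310,"top_h"); crop(im,140,90,260,220,"top_p")
E
```

```text
side [[449. 135.]
 [701. 231.]
 [376. 215.]
 [354. 239.]
 [412. 236.]]
side housing 0.6 [262.5, 146.6, 329.3, 213.6] 2921 (np.float64(294.5), np.float64(177.4))
side cap 0.59 [318.3, 162.1, 325.0, 177.2] 110 (np.float64(323.9), np.float64(169.4))
side flap 0.9 [266.8, 148.2, 322.0, 191.0] 1675 (np.float64(293.4), np.float64(167.9))
side flap 0.37 [309.4, 219.8, 363.9, 294.8] 2229 (np.float64(334.3), np.float64(260.1))
side light_panel 0.74 [310.8, 221.3, 363.0, 295.9] 2208 (np.float64(334.3), np.float64(260.1))
side light_panel 0.72 [248.1, 301.2, 286.7, 355.2] 1172 (np.float64(266.8), np.float64(329.3))
side spool_a 0.73 [258.6, 125.1, 274.9, 141.3] 280 (np.float64(265.8), np.float64(132.9))
side spool_a 0.36 [309.7, 224.1, 362.2, 292.9] 2177 (np.float64(334.4), np.float64(259.8))
side eraser_red 0.59 [320.7, 213.2, 334.0, 227.9] 85 (np.float64(326.8), np.float64(220.6))
side gold_cap 0.51 [295.2, 221.4, 306.6, 234.0] 133 (np.float64(300.0), np.float64(226.8))
top [[ 196.  475.]
 [-128.  396.]
 [ 206.  290.]
 [ 208.  248.]
 [ 164.  289.]]
top housing 0.6 [250.2, 228.7, 330.5, 304.3] 2901 (np.float64(294.0), np.float64(260.9))
top cap 0.41 [263.5, 271.2, 268.0, 282.4] 86 (np.float64(264.1), np.float64(275.2))
top flap 0.8 [259.5, 228.0, 334.4, 307.2] 2832 (np.float64(295.9), np.float64(261.1))
top light_panel 0.97 [160.5, 181.4, 225.3, 217.5] 1216 (np.float64(195.1), np.float64(198.1))
top light_panel 0.67 [257.6, 229.9, 331.5, 301.7] 2683 (np.float64(295.5), np.float64(260.8))
top light_panel 0.61 [186.6, 108.1, 228.7, 132.1] 863 (np.float64(206.4), np.float64(117.7))
top spool_a 0.77 [360.5, 299.2, 383.6, 320.4] 375 (np.float64(371.2), np.float64(309.1))
top gold_cap 0.57 [247.7, 218.5, 261.0, 229.9] 134 (np.float64(253.1), np.float64(223.4))
```

View pics/side_h.png

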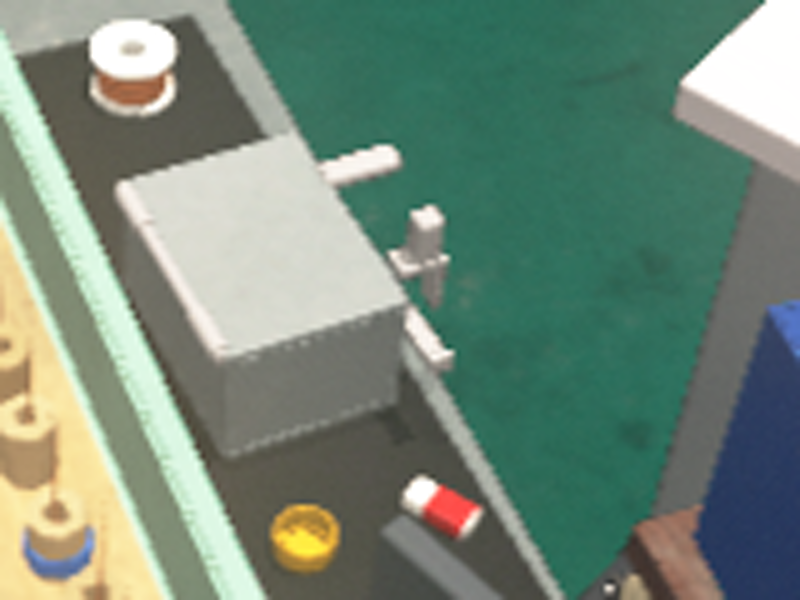

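View pics/top_h.png

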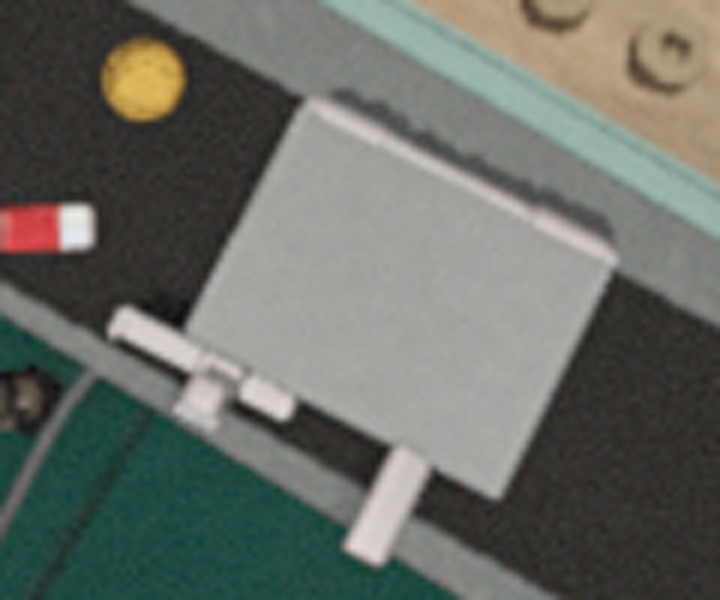

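View pics/side_p.png

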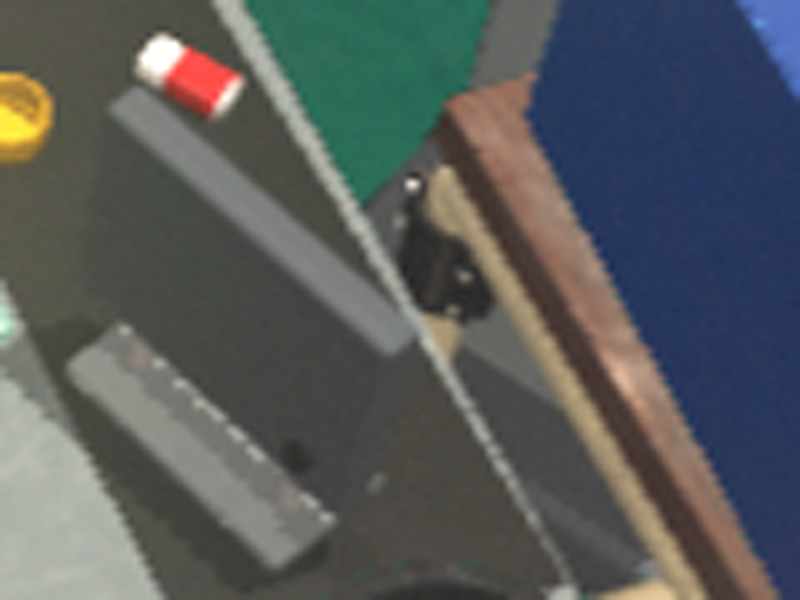

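View pics/top_p.png

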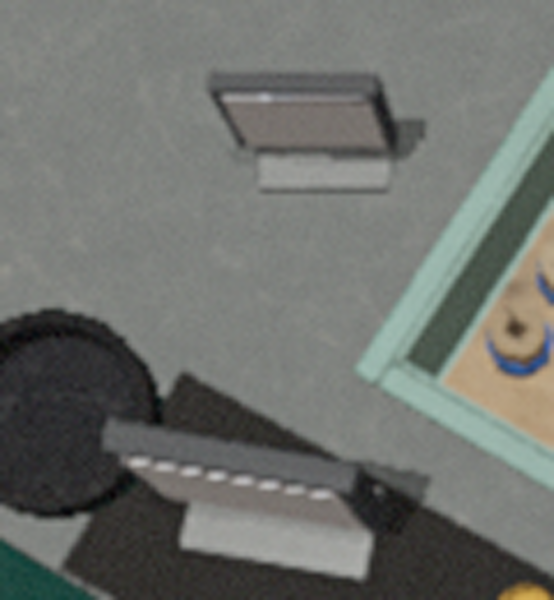

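```bash
python3 - <<'E'
from h import *
s=cv2.imread("pics/raw_side.png")[:,:,::-1]; t=cv2.imread("pics/raw_top.png")[:,:,::-1]
crop(t,240,220,340,295,"t1",8); crop(s,255,140,335,200,"s1",10)
crop(t,150,170,250,230,"t2",8); crop(s,300,215,380,275,"s2",10);crop(s,300,245,380,305,"s3",10)
E
```

```text
(no output)
```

View pics/t1.png

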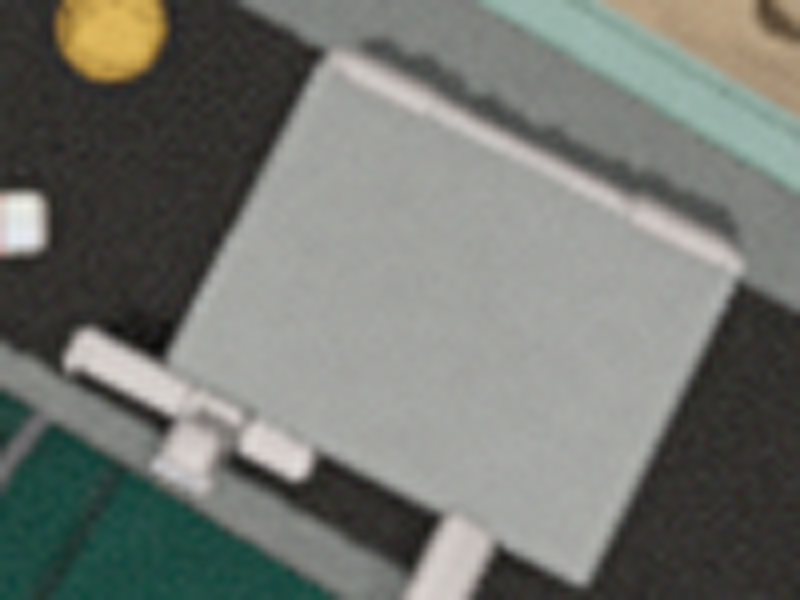

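View pics/s1.png

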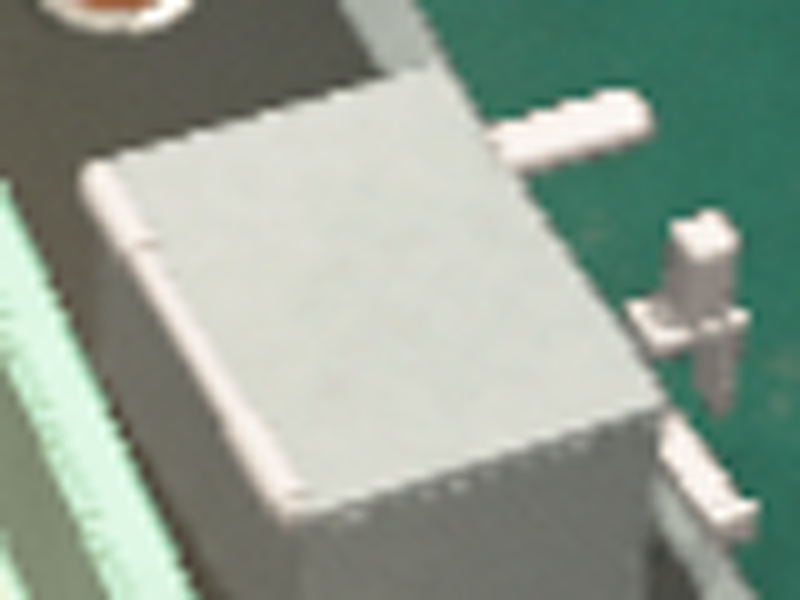

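View pics/t2.png

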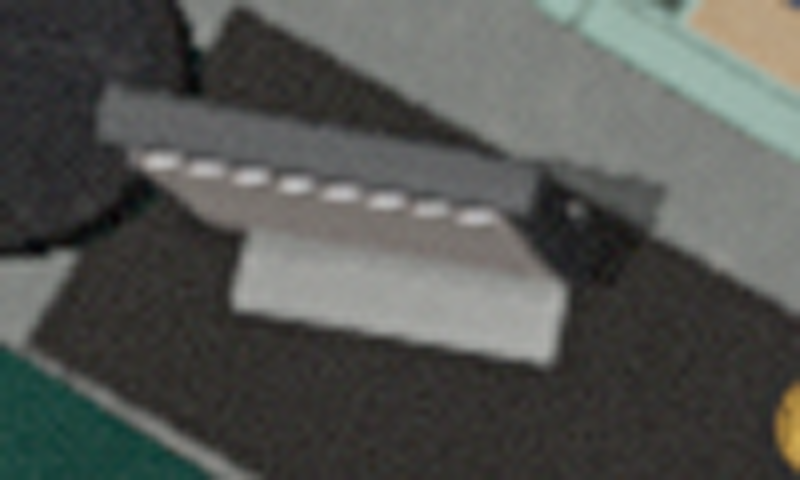

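View pics/s3.png

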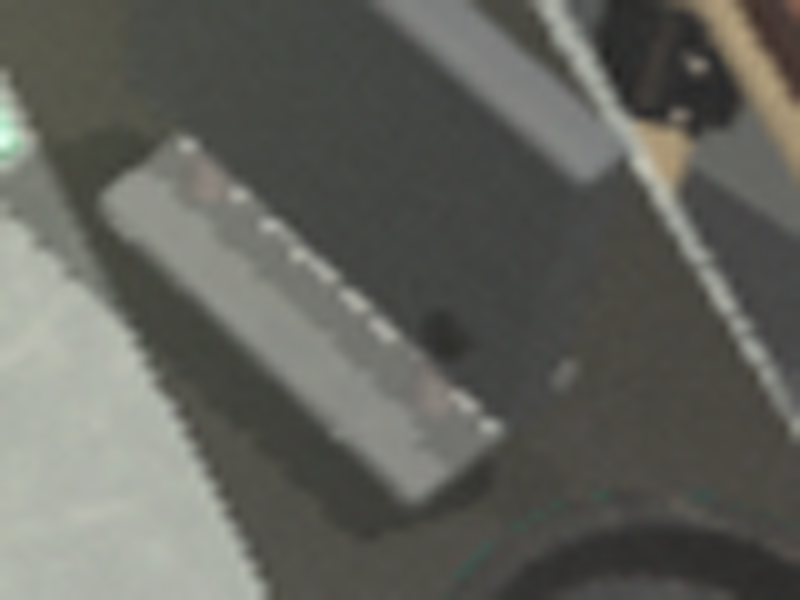

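```bash
cat > fit.py <<'E'
from h import *
from scipy.optimize import least_squares
def raw(o,s,pts): return (np.array(pts,float)+.5)/s-.5+np.array(o)
def fit(model,obs,x0,z0=0,free_z=False):
    def res(p):
        c,s=np.cos(p[2]),np.sin(p[2]); R=np.array([[c,-s,0],[s,c,0],[0,0,1]])
        P=model@R.T+[p[0],p[1],z0+(p[3] if free_z else 0)]
        return np.concatenate([(proj(n,P[idx])-uv).ravel() for n,idx,uv in obs])
    f=least_squares(res,x0,loss="soft_l1"); return f
if __name__=="__main__":
    # flap corners relative to housing: hinge at hx; assume flap centred x=-1? use flap frame centre
    m=np.array([[-49,65,0],[-49,-65,0],[49,65,0],[49,-65,0]],float)  # FL,FR,RL,RR (L=+y)
    ot=raw((240,220),8,[[170,365],[585,588],[325,62],[735,275]])
    os_=raw((255,140),10,[[660,400],[432,65],[310,512],[115,160]])
    for obs,nm in [([("top",[0,1,2,3],ot),("side",[0,1,2,3],os_)],"both"),([("top",[0,1,2,3],ot)],"top"),([("side",[0,1,2,3],os_)],"side")]:
        f=fit(m,obs,[430,-200,-.4,0],76,nm=="both"); print(nm,f.x[:4].round(2),np.degrees(f.x[2]).round(2),f.fun.round(2))
        f=fit(m,obs,[430,-200,-.4,0],76,False); print(nm,f.x[:4].round(2),np.degrees(f.x[2]).round(2),f.fun.round(2))
    # panel: top corners z130 ; foot
    m=np.array([[-8,60,130],[-8,-60,130],[8,60,130],[8,-60,130],[-25,50,8],[-25,-50,8],[25,50,8],[25,-50,8]],float)
    ot=raw((150,170),8,[[98,140],[535,208],[110,85],[540,165],[235,308],[555,362]])
    o3=raw((300,245),10,[[500,435],[180,140],[415,503],[103,195]])
    s2=raw((300,210),800/120,[[390,355],[112,105],[420,330],[145,90]])
    print("panel top cam",ray("top",ot[0],130),ray("top",ot[1],130)); print("side",[ray("side",p,130).round() for p in s2])
    for obs,nm in [([("top",[0,1,2,3],ot[:4]),("side",[0,1,2,3],s2)],"both"),([("top",[0,1,2,3],ot[:4])],"top"),([("side",[0,1,2,3],s2)],"side"),([("top",[4,5],ot[4:])],"topfoot")]:
        f=fit(m,obs,[430,50,-.1],0); print(nm,f.x[:3].round(2),np.degrees(f.x[2]).round(2),f.fun.round(2))
E
python3 fit.py; python3 - <<'E'
from h import *
print([ray("top",p,z).round() for p,z in [((371,309),20),((253,223),10),((227,247),5)]],[ray("side",p,z).round() for p,z in [((265.8,132.9),20),((300,226.8),10),((326.8,220.6),5)]])
E
```

```text
both [ 4.7274e+02 -2.1198e+02 -4.6000e-01  3.5400e+00] -26.46 [-0.61  0.38  0.34  0.53  0.71 -0.95  1.63 -0.5   2.32  0.28  2.22 -0.25
  0.17  0.56 -1.23  0.17]
both [ 4.7210e+02 -2.1275e+02 -4.6000e-01  0.0000e+00] -26.41 [-0.19  0.77  0.59  0.76  1.01 -0.43  1.75 -0.13  2.1   0.97  2.03  0.51
  0.07  1.26 -1.31  0.94]
top [ 4.7264e+02 -2.1099e+02 -4.6000e-01  0.0000e+00] -26.28 [-0.96  0.59 -0.14  0.46  0.16 -0.65  0.95 -0.47]
top [ 4.7264e+02 -2.1099e+02 -4.6000e-01  0.0000e+00] -26.28 [-0.96  0.59 -0.14  0.46  0.16 -0.65  0.95 -0.47]
side [ 4.7100e+02 -2.1654e+02 -4.5000e-01  0.0000e+00] -25.93 [ 1.23 -0.21  0.89 -0.41 -0.59  0.26 -2.28  0.18]
side [ 4.7100e+02 -2.1654e+02 -4.5000e-01  0.0000e+00] -25.93 [ 1.23 -0.21  0.89 -0.41 -0.59  0.26 -2.28  0.18]
panel top cam [618.35988578  80.58546719 130.        ] [602.15124381 -37.14913827 130.        ]
side [array([632.,  75., 130.]), array([612., -41., 130.]), array([619.,  77., 130.]), array([601., -36., 130.])]
both [616.89  20.86 -56.7 ] -3248.72 [-0.38  0.12 -0.01  1.04 -0.22 -0.16  0.86 -0.8   6.51 -2.87  4.88 -2.71
 -3.54  5.39 -5.6   3.5 ]
top [616.94  20.91  37.55] 2151.26 [-0.4   0.09 -0.04  1.03 -0.24 -0.2   0.83 -0.82]
side [614.42  17.86 -75.48] -4324.82 [ 7.04 -5.88  2.89 -3.28 -2.55  2.69 -7.22  3.23]
topfoot [612.59  21.53 106.67] 6111.49 [-0.09 -0.02  0.09  0.02]
[array([ 366., -387.,   20.]), array([ 562., -108.,   10.]), array([503., -47.,   5.])] [array([ 369., -393.,   20.]), array([ 561., -115.,   10.]), array([500., -79.,   5.])]
```

```bash
python3 - <<'E'
from fit import *
m=np.array([[-49,65,0],[-49,-65,0],[49,65,0],[49,-65,0]],float)
ot=raw((240,220),8,[[170,365],[585,588],[325,62],[735,275]])
os_=raw((255,140),10,[[660,400],[432,65],[310,512],[115,160]])
for nm,obs in [("both",[("top",[0,1,2,3],ot),("side",[0,1],os_[:2])]),("side",[("side",[0,1,2],os_[:3])])]:
    f=fit(m,obs,[470,-210,-.4],76); print(nm,f.x[:2].round(1),np.degrees(f.x[2]).round(2),f.fun.round(2))
m=np.array([[-8,60,130],[-8,-60,130],[8,60,130],[8,-60,130],[-25,50,8],[-25,-50,8],[25,50,8],[25,-50,8]],float)
ot=raw((150,170),8,[[98,140],[535,208],[110,85],[540,165],[235,308],[555,362]])
o3=raw((300,245),10,[[415,503],[103,195]])
s2=raw((300,210),800/120,[[420,330],[145,90],[390,355],[112,105]])
for nm,obs in [("both",[("top",[0,1,2,3],ot[:4]),("side",[0,1,2,3],s2)]),("top",[("top",[0,1,2,3],ot[:4])]),("side",[("side",[0,1,2,3],s2)]),("topfoot",[("top",[4,5],ot[4:])]),("sidefoot",[("side",[6,7],o3)])]:
    f=fit(m,obs,[610,20,-.14],0); print(nm,f.x[:3].round(2),np.degrees(f.x[2]).round(2),f.fun.round(2))
# triangulations
T={"tongue_end":(raw((230,210),6,[[366,556]])[0],raw((255,140),10,[[640,105]])[0]),
   "knobtop":(raw((240,220),8,[[180,470]])[0],raw((255,140),10,[[707,228]])[0]),
   "rail+y":(raw((240,220),8,[[75,350]])[0],raw((255,140),10,[[740,515]])[0])}
c,s=np.cos(np.radians(-26.35)),np.sin(np.radians(-26.35)); R=np.array([[c,-s,0],[s,c,0],[0,0,1]])
for k,(a,b) in T.items():
    P=tri({"top":a,"side":b}); print(k,P.round(1),"rel flap ctr",(R.T@(P-[472.6,-212,0])).round(1), (proj("top",P)-a).round(1),(proj("side",P)-b).round(1))
E
```

```text
both [ 472.9 -212.5] -25.84 [-0.22  0.76  0.81  0.22  0.59 -0.64  1.58 -0.86  2.12  0.99  1.6   0.65]
side [ 472.4 -217.2] -25.21 [ 0.85 -0.29 -0.03 -0.32 -0.76  0.53]
both [ 6.1633e+02  1.9930e+01 -1.6000e-01] -9.31 [ 0.06  0.1   0.31  1.58  0.3  -0.17  1.26 -0.25  1.59  0.63 -0.03 -0.98
  0.47  1.34 -0.66  0.67]
top [ 6.1694e+02  2.0910e+01 -1.5000e-01] -8.74 [-0.4   0.09 -0.04  1.03 -0.24 -0.2   0.83 -0.82]
side [ 6.1545e+02  1.8590e+01 -1.7000e-01] -9.88 [ 1.07  0.15 -0.07 -1.68 -0.11  0.8  -0.74 -0.09]
topfoot [ 6.1259e+02  2.1530e+01 -1.5000e-01] -8.51 [-0.09 -0.02  0.09  0.02]
sidefoot [ 6.1221e+02  1.9790e+01 -1.8000e-01] -10.2 [ 0.07  0.09 -0.07 -0.1 ]
tongue_end [ 381.4 -201.1   80.7] rel flap ctr [-86.6 -30.7  80.7] [[ 0.6 -0.3]] [[0.4 0. ]]
knobtop [ 433.  -142.7  112.6] rel flap ctr [-66.3  44.5 112.6] [[ 2.  -1.2]] [[1.6 0.1]]
rail+y [ 463.7 -107.    62.2] rel flap ctr [-54.6  90.2  62.2] [[ 0.6 -0.4]] [[0.5 0. ]]
```

```bash
python3 - <<'E'
from fit import *
c,s=np.cos(np.radians(-26.2)),np.sin(np.radians(-26.2)); R=np.array([[c,-s,0],[s,c,0],[0,0,1]])
b=raw((255,140),10,[[707,228]])[0]
s_=cv2.imread("pics/raw_side.png")[:,:,::-1]; t=cv2.imread("pics/raw_top.png")[:,:,::-1]
for z in range(85,130,5):
    P=ray("side",b,z); print(z,P.round(),(R.T@(P-[472.6,-213,0])).round(1),((proj("top",P)[0]-[240,220]+.5)*8-.5).round())
print(((proj("top",[[433,-143,60],[433,-143,112]])-[240,220]+.5)*8-.5).round())
crop(t,250,260,290,290,"t4",20);crop(s_,310,155,335,200,"s4",13)
E
```

```text
85 [ 411. -160.   85.] [-78.9  19.9  85. ] [264. 546.]
90 [ 415. -158.   90.] [-76.1  24.2  90. ] [254. 529.]
95 [ 419. -155.   95.] [-73.3  28.5  95. ] [244. 513.]
100 [ 424. -152.  100.] [-70.4  32.8 100. ] [234. 496.]
105 [ 428. -150.  105.] [-67.6  37.2 105. ] [224. 478.]
110 [ 433. -147.  110.] [-64.8  41.5 110. ] [214. 461.]
115 [ 437. -145.  115.] [-61.9  45.8 115. ] [203. 444.]
120 [ 442. -142.  120.] [-59.1  50.2 120. ] [193. 426.]
125 [ 446. -139.  125.] [-56.2  54.5 125. ] [182. 408.]
[[206. 461.]
 [198. 460.]]
```

View pics/t4.png

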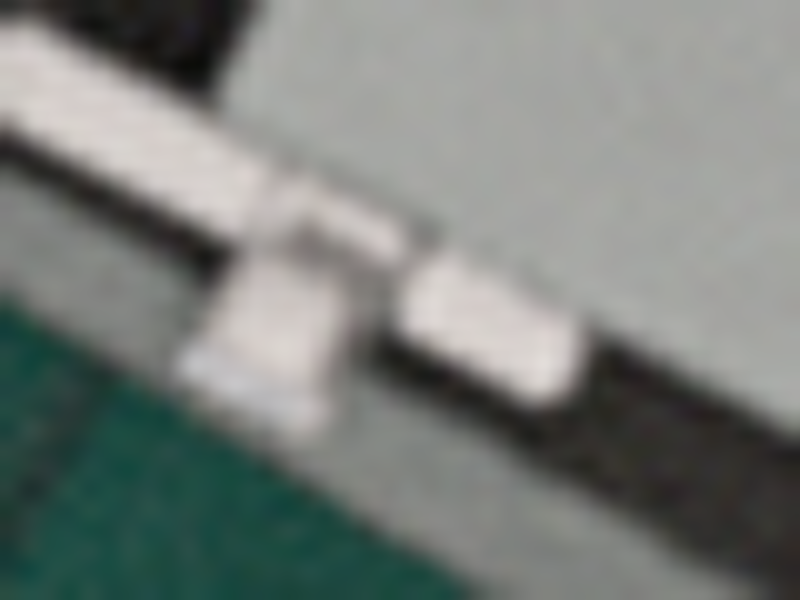

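View pics/s4.png

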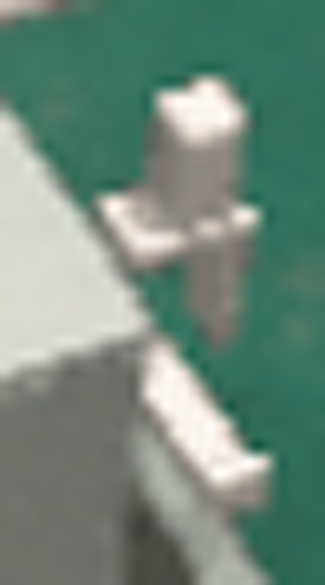

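```bash
python3 - <<'E'
from fit import *
f=lambda p:(np.array(p)+.5)*.7-.5
# blue box top: candidates corner matches
print(tri({"top":f([251,397]),"side":f([560,258])}),tri({"top":f([198,472]),"side":f([645,248])}),tri({"top":f([130,305]),"side":f([640,372])}),tri({"top":f([70,380]),"side":f([720,355])}))
for a,b in [([251,397],[560,258])]: 
    P=tri({"top":f(a),"side":f(b)}); print(proj("top",P)/.7,proj("side",P)/.7)
# tray rim
print("tray corner",tri({"top":f([315,243]),"side":f([425,370])}),tri({"top":f([587,400]),"side":f([335,165])}))
# knob
P=tri({"top":raw((250,260),20,[[285,310]])[0],"side":raw((255,140),10,[[707,228]])[0]}); print(P)
th=np.radians(-26.1);R=np.array([[np.cos(th),-np.sin(th),0],[np.sin(th),np.cos(th),0],[0,0,1]])
print((R.T@(P-[472.6,-212.5,0])).round(1))
def W(x,y,z): return (R@[x,y,0]+[472.6,-212.5,z]).round(1)
print("knob",P,"tongue grip",W(49+2-124,-30,76),"hinge",W(51,0,73), "tab",W(1,0,56))
th=np.radians(-9.2);R=np.array([[np.cos(th),-np.sin(th),0],[np.sin(th),np.cos(th),0],[0,0,1]])
print("goal",R@[-78,0,0]+[616.3,20.3,80])
E
```

```text
[430.15574843  25.0197228  165.91101015] [322.72016913 103.56438462 156.9601158 ] [549.83145868 205.79074356 175.62269121] [446.97072221 276.2446634  169.43168112]
[[253.61042305 395.26651927]] [[562.02681371 257.73606137]]
tray corner [674.10259778 -35.99889556  79.83493806] [ 431.49461525 -455.34021518   88.16132051]
[ 437.86681139 -143.0949494   116.23123475]
[-61.7  47.  116.2]
knob [ 437.86681139 -143.0949494   116.23123475] tongue grip [ 393.8 -207.3   76. ] hinge [ 518.4 -234.9   73. ] tab [ 473.5 -212.9   56. ]
goal [539.30337132  32.77073264  80.        ]
```

```bash
cat >> h.py <<'E'
from scipy.spatial.transform import Rotation as Ro
def d(target,yaw=None):
    s=env.state(); R=Ro.from_euler("xyz",s["ee_rot"],degrees=True).as_matrix()
    dp=R.T@(np.array(target)-s["ee_pos"]); sp=0 if yaw is None else -np.radians((yaw-s["ee_rot"][2]+180)%360-180)
    print("at",s["ee_pos"].round(1),s["ee_rot"].round(1),"t",round(s["time_s"],2),"F",s["force"].round(1),"w",round(s["gripper_width"],1)); print("->",target,yaw,"delta",dp.round(1),"spin",round(sp,3))
E
python3 - <<'E'
from h import *
d([213,533,345],154)
d([325,195,345],154)
E
```

```text
at [213.2 534.  214. ] [180.   -0.  158.2] t 0.9 F [-0.2 -0.2 -0.3] w 91.4
-> [213, 533, 345] 154 delta [  -0.2   -1.  -131. ] spin 0.074
at [213.2 534.  214. ] [180.   -0.  158.2] t 0.9 F [-0.2 -0.2 -0.3] w 91.4
-> [325, 195, 345] 154 delta [-229.5 -273.4 -131. ] spin 0.074
```

Request:
apply_moves([
  {"jaw": 0, "delta_pos": [0, 0, -40], "spin": 0.03},
  {"jaw": 0, "delta_pos": [0, 0, -90], "spin": 0.07},
  {"jaw": 0, "delta_pos": [-10, 40, -130], "spin": 0.07},
  {"jaw": 0, "delta_pos": [-20, 85, -132], "spin": 0.07},
  {"jaw": 0, "delta_pos": [-40, 145, -132], "spin": 0.07},
  {"jaw": 0, "delta_pos": [-55, 200, -132], "spin": 0.07},
  {"jaw": 0, "delta_pos": [-70, 255, -132], "spin": 0.07},
  {"jaw": 0, "delta_pos": [-85, 310, -132], "spin": 0.07},
])

```text
time_s: 1.9
ee_pos: [392.9, 764.8, 328.9]
ee_rot: [178.7, 0.0, 154.2]
force: [19.7, 41.9, 26.6]
gripper_width: 91.2
```

```bash
python3 - <<'E'
from h import *
d([392,764,345],154)
im=cams.grab_frame("side"); cv2.imwrite("pics/s5.png",cv2.resize(im[:,:,::-1],(800,600)))
d([330,400,345],154)
E
```

```text
at [392.9 764.8 328.9] [178.7   0.  154.2] t 1.9 F [19.7 41.9 26.6] w 91.2
-> [392, 764, 345] 154 delta [  0.5  -0.8 -16.1] spin 0.004
at [394.5 763.3 314.7] [-179.9    0.   154.1] t 1.95 F [ -0.6  -3.3 -10. ] w 91.1
-> [330, 400, 345] 154 delta [-100.5 -355.   -29.7] spin 0.002
```

View pics/s5.png

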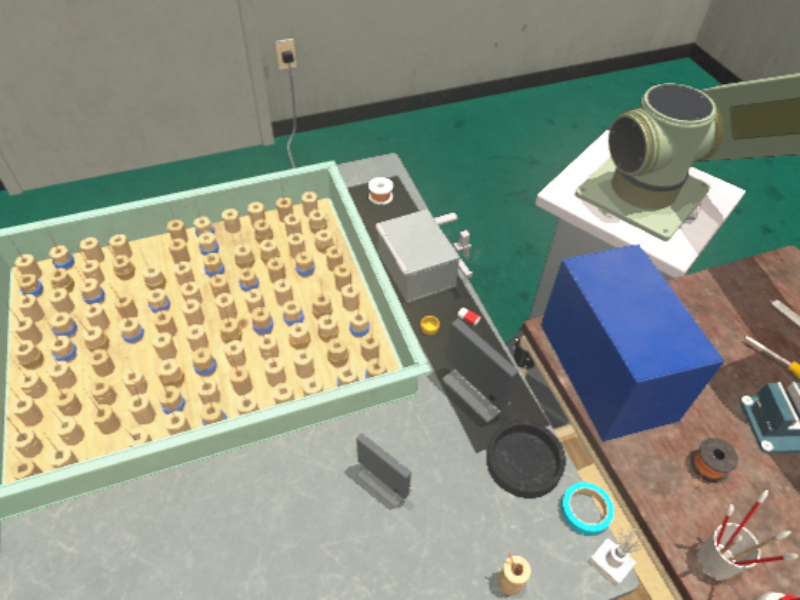

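The picture shows the scene unchanged. My first lateral row had the wrong sign, so the arm swung left to y=764. It stayed in free air and the forces have settled. Reversing now.

Request:
apply_moves([
  {"jaw": 0, "delta_pos": [-8, -25, -25], "spin": 0},
  {"jaw": 0, "delta_pos": [-20, -70, -30], "spin": 0},
  {"jaw": 0, "delta_pos": [-34, -120, -30], "spin": 0},
  {"jaw": 0, "delta_pos": [-50, -175, -30], "spin": 0},
  {"jaw": 0, "delta_pos": [-66, -230, -30], "spin": 0},
  {"jaw": 0, "delta_pos": [-82, -285, -30], "spin": 0},
  {"jaw": 0, "delta_pos": [-92, -325, -30], "spin": 0},
  {"jaw": 0, "delta_pos": [-100, -355, -30], "spin": 0},
])

```text
time_s: 2.95
ee_pos: [328.9, 398.4, 346.0]
ee_rot: [-180.0, 0.1, 154.1]
force: [-0.6, -0.7, -0.1]
gripper_width: 91.4
```

```bash
python3 - <<'E'
from h import *
d([400,50,345],153.9)
d([437,-144,345],153.9)
E
```

```text
at [328.9 398.4 346. ] [-1.800e+02  1.000e-01  1.541e+02] t 2.95 F [-0.6 -0.7 -0.1] w 91.4
-> [400, 50, 345] 153.9 delta [-216.2 -282.3    1.3] spin 0.003
at [328.9 398.4 346. ] [-1.800e+02  1.000e-01  1.541e+02] t 2.95 F [-0.6 -0.7 -0.1] w 91.4
-> [437, -144, 345] 153.9 delta [-334.2 -440.6    1.5] spin 0.003
```

Request:
apply_moves([
  {"jaw": 0, "delta_pos": [-22, -28, 0], "spin": 0},
  {"jaw": 0, "delta_pos": [-55, -72, 0], "spin": 0},
  {"jaw": 0, "delta_pos": [-90, -118, 0], "spin": 0},
  {"jaw": 0, "delta_pos": [-125, -165, 0], "spin": 0},
  {"jaw": 0, "delta_pos": [-160, -211, 0], "spin": 0},
  {"jaw": 0, "delta_pos": [-195, -257, 0], "spin": 0},
  {"jaw": 0, "delta_pos": [-230, -303, 0], "spin": 0},
  {"jaw": 0, "delta_pos": [-262, -345, 0], "spin": 0},
])

```text
time_s: 3.95
ee_pos: [413.8, -28.4, 346.8]
ee_rot: [180.0, 0.1, 154.1]
force: [1.1, 0.3, 0.0]
gripper_width: 90.8
```

```bash
python3 - <<'E'
from h import *
d([437,-144,240],153.9)
E
```

```text
at [413.8 -28.4 346.8] [1.800e+02 1.000e-01 1.541e+02] t 3.95 F [1.1 0.3 0. ] w 90.8
-> [437, -144, 240] 153.9 delta [-71.2 -93.8 106.9] spin 0.003
```

Request:
apply_moves([
  {"jaw": 0, "delta_pos": [-22, -28, 0], "spin": 0},
  {"jaw": 0, "delta_pos": [-45, -60, 0], "spin": 0},
  {"jaw": 0, "delta_pos": [-62, -82, 20], "spin": 0},
  {"jaw": 0, "delta_pos": [-71, -94, 50], "spin": 0},
  {"jaw": 0, "delta_pos": [-71, -94, 90], "spin": 0},
  {"jaw": 0, "delta_pos": [-71, -94, 130], "spin": 0},
  {"jaw": 0, "delta_pos": [-71, -94, 165], "spin": 0},
  {"jaw": 0, "delta_pos": [-71, -94, 185], "spin": 0},
])

```text
time_s: 4.95
ee_pos: [436.0, -143.8, 160.3]
ee_rot: [180.0, 0.0, 154.1]
force: [0.7, 0.2, 1.0]
gripper_width: 91.2
```

```bash
python3 - <<'E'
from h import *
d([437,-144,93],153.9)
for n in ["side","top"]:
    im=cams.grab_frame(n); 
    if n=="side": crop(im,250,100,390,205,"s6",5.7)
    else: crop(im,210,200,350,305,"t6",5.7)
E
```

```text
at [ 436.  -143.8  160.3] [180.    0.  154.1] t 4.95 F [0.7 0.2 1. ] w 91.2
-> [437, -144, 93] 153.9 delta [-1.   0.2 67.3] spin 0.003
```

View pics/s6.png

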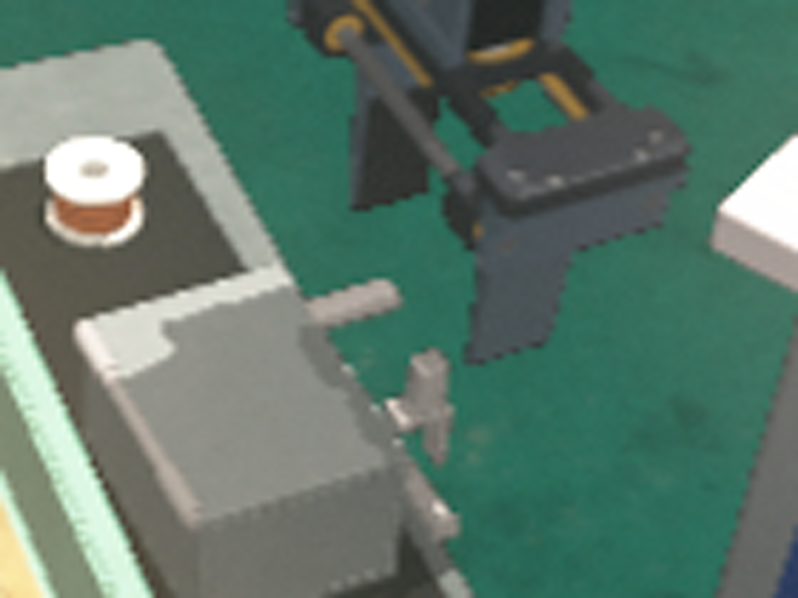

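View pics/t6.png

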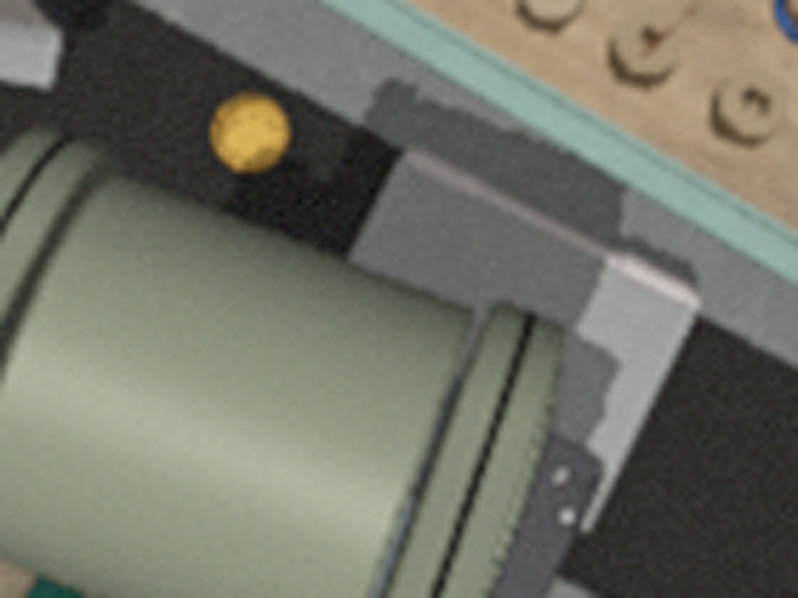

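```bash
python3 - <<'E'
from h import *
print((proj("side",[[436,-143.8,160.3],[437,-144,113],[437,-144,99.5],[434,-146,113]])-[250,100])*5.7)
E
```

```text
[[443.89276452 274.26174723]
 [429.86019272 359.04450765]
 [426.53826719 381.89799079]
 [430.25292344 353.03631958]]
```

Request:
apply_moves([
  {"jaw": 0, "delta_pos": [-1, 0, 20], "spin": 0},
  {"jaw": 0, "delta_pos": [-1, 0, 40], "spin": 0},
  {"jaw": 0.2, "delta_pos": [-1, 0, 56], "spin": 0},
  {"jaw": 0.4, "delta_pos": [-1, 0, 65], "spin": 0},
  {"jaw": 0.6, "delta_pos": [-1, 0, 66], "spin": 0},
  {"jaw": 0.8, "delta_pos": [-1, 0, 66], "spin": 0},
  {"jaw": 1, "delta_pos": [-1, 0, 66], "spin": 0},
  {"jaw": 1, "delta_pos": [-1, 0, 66], "spin": 0},
], squeeze=15)

```text
time_s: 6.05
ee_pos: [436.3, -144.0, 94.5]
ee_rot: [-180.0, -0.1, 154.1]
force: [-0.5, 0.4, 0.3]
gripper_width: 34.1
```

```bash
python3 - <<'E'
from h import *
d([437,-144,94],153.9)
im=cams.grab_frame("side"); crop(im,250,100,390,205,"s7",5.7)
E
```

```text
at [ 436.3 -144.    94.5] [-1.800e+02 -1.000e-01  1.541e+02] t 6.05 F [-0.5  0.4  0.3] w 34.1
-> [437, -144, 94] 153.9 delta [-0.6  0.3  0.5] spin 0.003
```

View pics/s7.png

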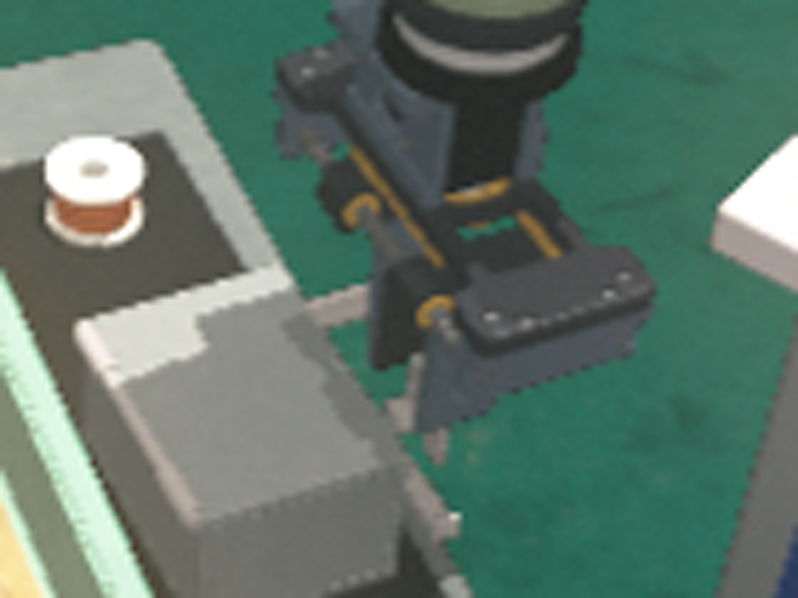

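Request:
apply_moves([
  {"jaw": 1, "delta_pos": [0, 0, 0], "spin": 0},
  {"jaw": 1, "delta_pos": [0, 0, 0], "spin": 0},
  {"jaw": 1, "delta_pos": [0, 0, 0], "spin": 0},
  {"jaw": 1, "delta_pos": [0, 6, 0], "spin": 0},
  {"jaw": 1, "delta_pos": [0, 12, 0], "spin": 0},
  {"jaw": 1, "delta_pos": [0, 18, 0], "spin": 0},
  {"jaw": 1, "delta_pos": [0, 23, 0], "spin": 0},
  {"jaw": 1, "delta_pos": [0, 27, 0], "spin": 0},
], squeeze=15)

```text
time_s: 7.1
ee_pos: [448.3, -119.4, 94.5]
ee_rot: [-180.0, -0.1, 154.1]
force: [-0.7, -2.3, 3.2]
gripper_width: 13.9
```

```bash
python3 - <<'E'
from h import *
d([437,-144,94],153.9)
im=cams.grab_frame("side"); crop(im,250,100,390,205,"s8",5.7)
E
```

```text
at [ 448.3 -119.4   94.5] [-1.800e+02 -1.000e-01  1.541e+02] t 7.1 F [-0.7 -2.3  3.2] w 13.9
-> [437, -144, 94] 153.9 delta [ -0.6 -27.1   0.5] spin 0.003
```

View pics/s8.png

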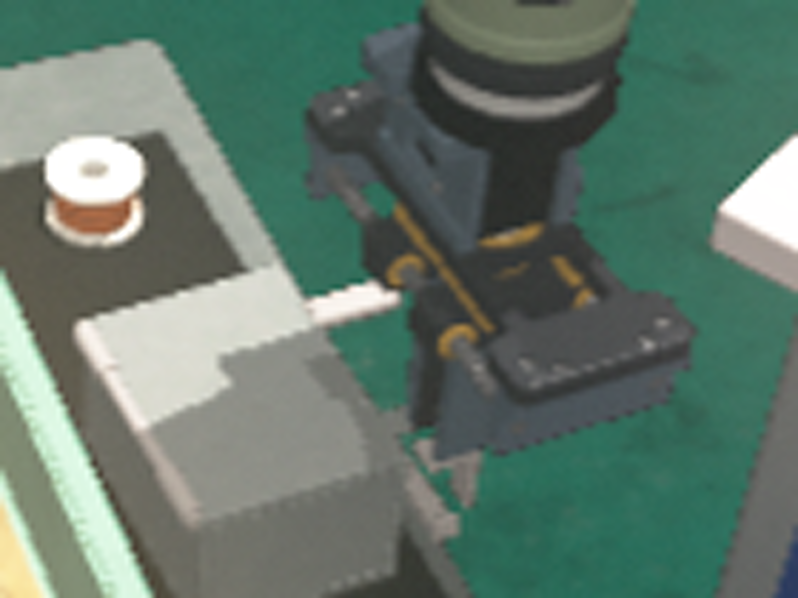

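```bash
python3 - <<'E'
from h import *
d([391,-206,145],153.9)
d([391,-206,61],153.9)
E
```

```text
at [ 448.4 -119.1   94.5] [ 1.800e+02 -1.000e-01  1.541e+02] t 7.15 F [-1.4 -1.7  3.4] w 13.7
-> [391, -206, 145] 153.9 delta [  13.7 -103.3  -50.5] spin 0.003
at [ 448.4 -119.1   94.5] [ 1.800e+02 -1.000e-01  1.541e+02] t 7.15 F [-1.4 -1.7  3.4] w 13.7
-> [391, -206, 61] 153.9 delta [  13.6 -103.3   33.5] spin 0.003
```

Request:
apply_moves([
  {"jaw": 0.5, "delta_pos": [0, 0, 0], "spin": 0},
  {"jaw": 0.5, "delta_pos": [0, 0, -8], "spin": 0},
  {"jaw": 0.5, "delta_pos": [0, 0, -40], "spin": 0},
  {"jaw": 0.5, "delta_pos": [0, -10, -65], "spin": 0},
  {"jaw": 0.45, "delta_pos": [7, -45, -65], "spin": 0},
  {"jaw": 0.45, "delta_pos": [14, -85, -65], "spin": 0},
  {"jaw": 0.45, "delta_pos": [14, -103, -60], "spin": 0},
  {"jaw": 0.45, "delta_pos": [14, -103, -50], "spin": 0},
])

```text
time_s: 8.15
ee_pos: [390.9, -206.5, 144.8]
ee_rot: [180.0, 0.0, 153.9]
force: [0.6, 0.4, 0.1]
gripper_width: 49.7
```

```bash
python3 - <<'E'
from h import *
for n in ["side","top"]:
    im=cams.grab_frame(n); 
    if n=="side": crop(im,250,100,390,205,"s9",5.7)
    else: crop(im,210,200,350,305,"t9",5.7)
d([391,-206,61],153.9)
print((proj("side",[[391,-206,145],[393.8,-207.3,73]])-[250,100])*5.7)
E
```

```text
at [ 390.4 -204.9  143.5] [179.9  -0.2 154. ] t 8.25 F [ 0.2  0.6 -0.1] w 50.7
-> [391, -206, 61] 153.9 delta [-1.4 -0.8 82.5] spin 0.002
[[384.44775841 181.02022338]
 [363.93784817 306.15087917]]
```

View pics/s9.png

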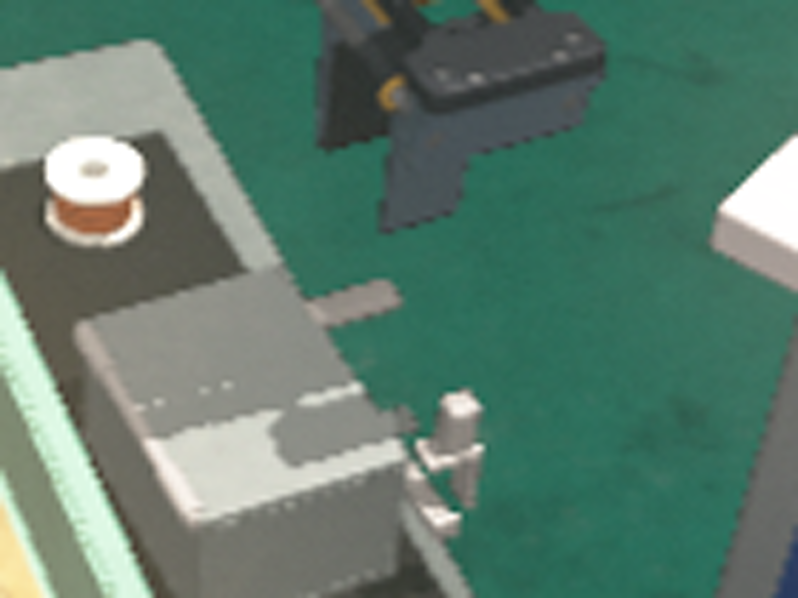

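View pics/t9.png

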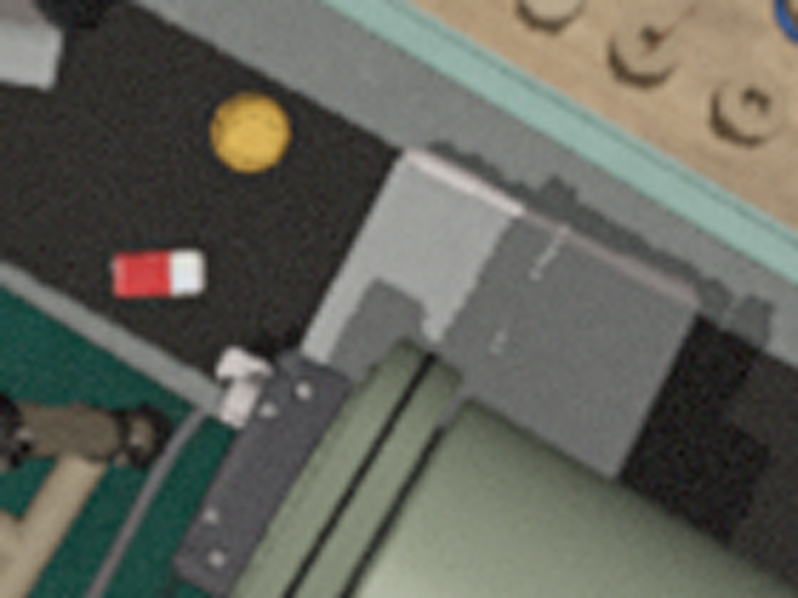

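Request:
apply_moves([
  {"jaw": 0.45, "delta_pos": [-1, -1, 20], "spin": 0},
  {"jaw": 0.45, "delta_pos": [-1, -1, 45], "spin": 0},
  {"jaw": 0.45, "delta_pos": [-1, -1, 70], "spin": 0},
  {"jaw": 0.5, "delta_pos": [-1, -1, 81], "spin": 0},
  {"jaw": 0.7, "delta_pos": [-1, -1, 82], "spin": 0},
  {"jaw": 0.9, "delta_pos": [-1, -1, 82], "spin": 0},
  {"jaw": 1, "delta_pos": [-1, -1, 82], "spin": 0},
  {"jaw": 1, "delta_pos": [-1, -1, 82], "spin": 0},
], squeeze=10)

```text
time_s: 9.25
ee_pos: [391.5, -205.6, 62.2]
ee_rot: [179.9, -0.1, 154.0]
force: [2.6, 3.8, 1.8]
gripper_width: 15.8
```

```bash
python3 - <<'E'
from h import *
im=cams.grab_frame("side"); crop(im,250,100,390,205,"s10",5.7)
d([391,-206,61],153.9)
E
```

```text
at [ 391.5 -205.6   62.2] [ 1.799e+02 -1.000e-01  1.540e+02] t 9.3 F [2.2 5.3 1.7] w 16.0
-> [391, -206, 61] 153.9 delta [ 0.3 -0.5  1.2] spin 0.001
```

View pics/s10.png

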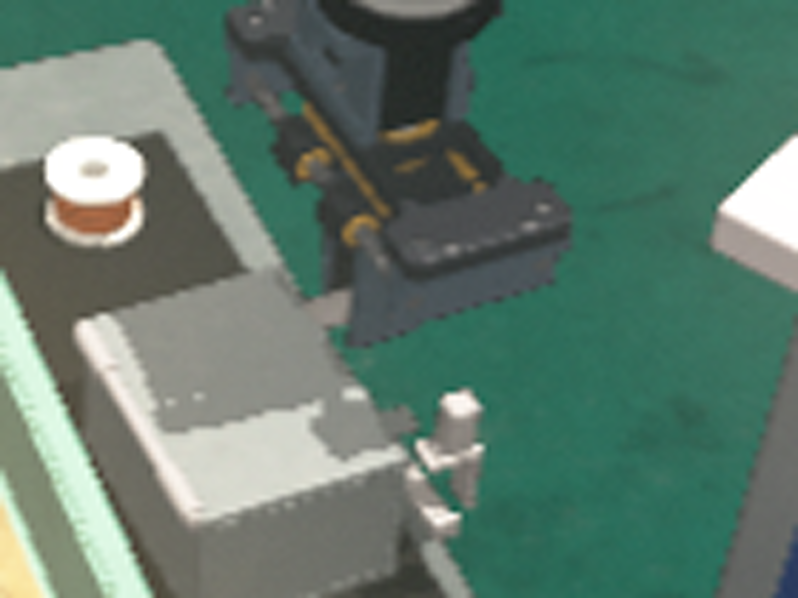

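Request:
apply_moves([
  {"jaw": 1, "delta_pos": [-1, 0.5, -15.5], "spin": 0},
  {"jaw": 1, "delta_pos": [-3.5, 0.5, -30.5], "spin": 0},
  {"jaw": 1, "delta_pos": [-8.5, 0.5, -45], "spin": 0},
  {"jaw": 1, "delta_pos": [-14.5, 0.5, -59], "spin": 0},
  {"jaw": 1, "delta_pos": [-23, 0.5, -72.5], "spin": 0},
  {"jaw": 1, "delta_pos": [-32.5, 0.5, -84.5], "spin": 0},
  {"jaw": 1, "delta_pos": [-43.5, 0.5, -95], "spin": 0},
  {"jaw": 1, "delta_pos": [-53.5, 0.5, -103], "spin": 0},
])

```text
time_s: 10.3
ee_pos: [439.7, -229.0, 165.4]
ee_rot: [179.9, -0.2, 154.0]
force: [-0.0, 1.7, -1.6]
gripper_width: 15.7
```

```bash
python3 - <<'E'
from h import *
for n in ["side","top"]:
    im=cams.grab_frame(n); 
    if n=="side": crop(im,250,100,390,205,"s11",5.7)
    else: crop(im,210,200,350,305,"t11",5.7)
d([391,-206,61],153.9)
E
```

```text
at [ 440.9 -229.6  166.1] [179.9  -0.  154. ] t 10.4 F [-1.4  1.6  4.5] w 15.4
-> [391, -206, 61] 153.9 delta [ 55.2  -0.9 105.1] spin 0.001
```

View pics/s11.png

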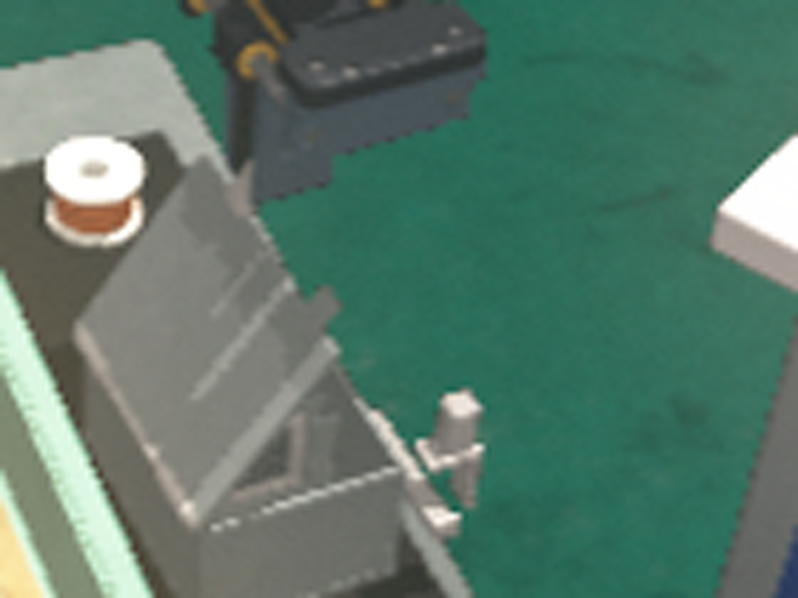

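Request:
apply_moves([
  {"jaw": 1, "delta_pos": [-14, 0.5, -8.5], "spin": 0},
  {"jaw": 1, "delta_pos": [-30, 0.5, -15], "spin": 0},
  {"jaw": 1, "delta_pos": [-47, 0.5, -20], "spin": 0},
  {"jaw": 1, "delta_pos": [-65, 0.5, -22], "spin": 0},
  {"jaw": 1, "delta_pos": [-82, 0.5, -22], "spin": 0},
  {"jaw": 1, "delta_pos": [-97, 0.5, -19.5], "spin": 0},
  {"jaw": 1, "delta_pos": [-108, 0.5, -16.5], "spin": 0},
  {"jaw": 1, "delta_pos": [-115, 0.5, -14], "spin": 0},
])

```text
time_s: 11.4
ee_pos: [545.5, -280.5, 180.4]
ee_rot: [179.9, 0.1, 154.0]
force: [0.3, -1.6, 5.1]
gripper_width: 16.1
```

```bash
python3 - <<'E'
from h import *
for n in ["side","top"]:
    im=cams.grab_frame(n); 
    if n=="side": crop(im,240,80,380,185,"s12",5.7)
    else: crop(im,210,200,350,305,"t12",5.7)
d([391,-206,61],153.9)
E
```

```text
at [ 545.8 -280.7  180.3] [179.9   0.2 154. ] t 11.5 F [ 1.  -2.9  4. ] w 15.9
-> [391, -206, 61] 153.9 delta [172.2  -0.9 118.8] spin 0.002
```

View pics/s12.png

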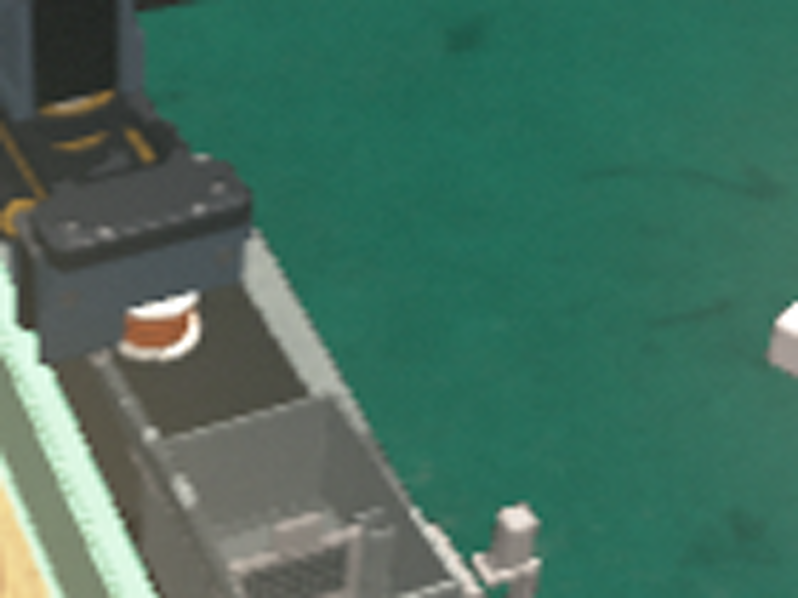

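View pics/t12.png

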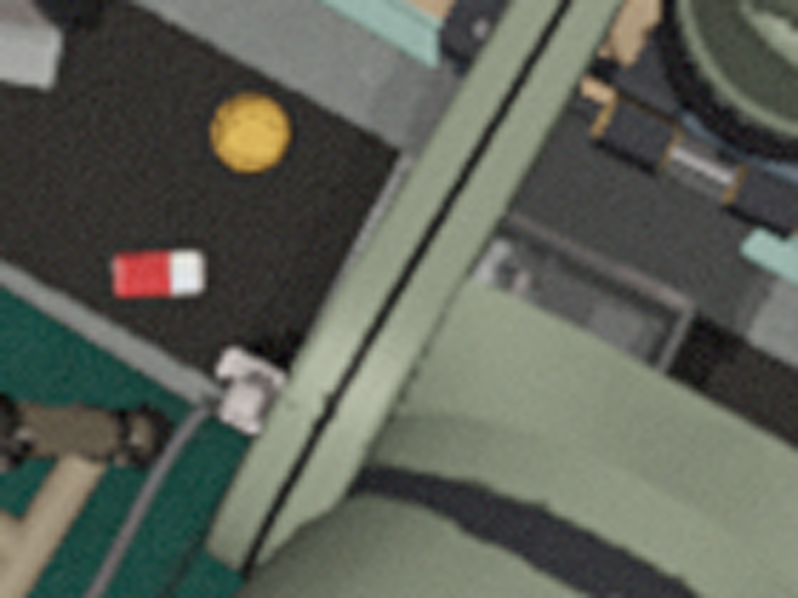

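Request:
apply_moves([
  {"jaw": 1, "delta_pos": [-3, 0.5, 1], "spin": 0},
  {"jaw": 1, "delta_pos": [-6, 0.5, 3], "spin": 0},
  {"jaw": 1, "delta_pos": [-6, 0.5, 3], "spin": 0},
  {"jaw": 0.5, "delta_pos": [-4, 0.5, 2], "spin": 0},
  {"jaw": 0.5, "delta_pos": [-4, 0.5, 2], "spin": 0},
  {"jaw": 0.5, "delta_pos": [-4, 0.5, 0], "spin": 0},
  {"jaw": 0.5, "delta_pos": [-4, 0.5, -30], "spin": 0},
  {"jaw": 0.5, "delta_pos": [-4, 0.5, -70], "spin": 0},
])

```text
time_s: 12.5
ee_pos: [548.8, -281.4, 249.9]
ee_rot: [179.9, -0.0, 154.0]
force: [1.0, -0.0, 0.6]
gripper_width: 45.7
```

```bash
python3 - <<'E'
from h import *
im=cams.grab_frame("side"); crop(im,240,80,380,185,"s13",5.7)
d([380,-110,262],153.9)
d([473.5,-212.9,262],153.9)
E
```

```text
at [ 551.4 -282.8  256.9] [179.9   0.7 154. ] t 12.55 F [ 2.2 -1.3  4.6] w 45.8
-> [380, -110, 262] 153.9 delta [229.8  80.2  -7.7] spin 0.002
at [ 551.4 -282.8  256.9] [179.9   0.7 154. ] t 12.55 F [ 2.2 -1.3  4.6] w 45.8
-> [473.5, -212.9, 262] 153.9 delta [100.6  28.7  -6.2] spin 0.002
```

View pics/s13.png

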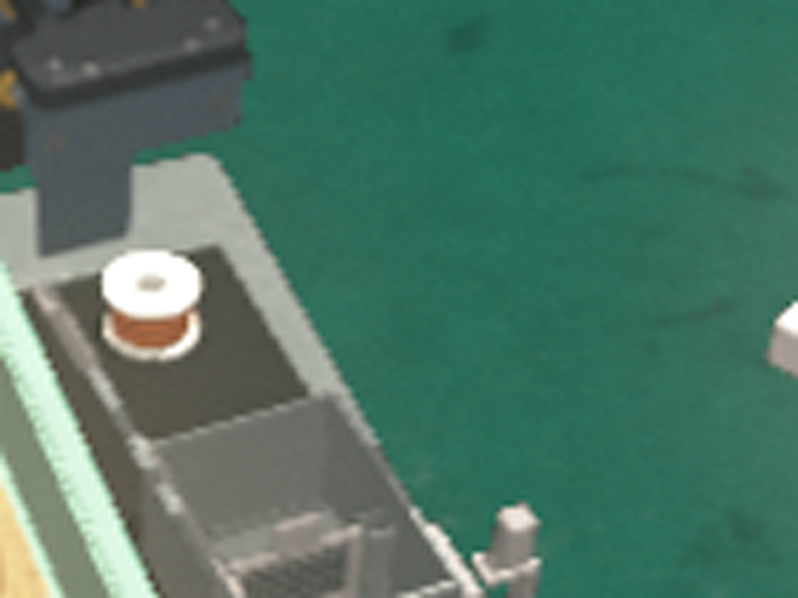

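Request:
apply_moves([
  {"jaw": 0.5, "delta_pos": [20, 8, -8], "spin": 0},
  {"jaw": 0.5, "delta_pos": [55, 20, -10], "spin": 0},
  {"jaw": 0.5, "delta_pos": [95, 35, -10], "spin": 0},
  {"jaw": 0.5, "delta_pos": [135, 55, -10], "spin": 0},
  {"jaw": 0.5, "delta_pos": [175, 75, -10], "spin": 0},
  {"jaw": 0.5, "delta_pos": [205, 95, -10], "spin": 0},
  {"jaw": 0.5, "delta_pos": [225, 112, -10], "spin": 0},
  {"jaw": 0.5, "delta_pos": [230, 120, -10], "spin": 0},
])

```text
time_s: 13.55
ee_pos: [396.6, -73.1, 264.6]
ee_rot: [179.9, 0.7, 154.1]
force: [0.6, 0.2, -0.4]
gripper_width: 45.6
```

```bash
python3 - <<'E'
from h import *
for n in ["side","top"]:
    im=cams.grab_frame(n); cv2.imwrite(f"pics/raw2_{n}.png",im[:,:,::-1])
    if n=="side": crop(im,265,140,335,192,"s14",11)
    else: crop(im,230,200,350,290,"t14",6.6)
    for k in ["filter_plate","flap","plate_tab"]:
        for q in spotter.masks_of(n,k)[:3]:
            ys,xs=np.nonzero(q["region"]); print(n,k,round(q["confidence"],2),q["extent"],(xs.mean().round(1),ys.mean().round(1)))
d([473.5,-212.9,140],153.9)
E
```

```text
side filter_plate 0.79 [278.9, 169.6, 300.8, 186.4] (np.float64(291.8), np.float64(179.7))
side flap 0.48 [247.6, 127.6, 283.7, 188.7] (np.float64(262.3), np.float64(155.7))
side plate_tab 0.7 [284.7, 171.2, 305.1, 186.2] (np.float64(292.7), np.float64(178.9))
side plate_tab 0.38 [245.5, 133.1, 283.5, 191.6] (np.float64(264.3), np.float64(159.3))
top filter_plate 0.47 [288.0, 251.0, 304.0, 272.9] (np.float64(294.1), np.float64(262.2))
top flap 0.64 [280.7, 206.2, 346.1, 254.2] (np.float64(312.9), np.float64(228.8))
top plate_tab 0.61 [286.5, 266.2, 292.1, 270.4] (np.float64(291.2), np.float64(268.7))
at [397.5 -74.7 264.2] [179.9   0.7 153.9] t 13.95 F [-0.5 -0.  -0.9] w 45.3
-> [473.5, -212.9, 140] 153.9 delta [-127.5  -90.9  125.6] spin 0.001
```

View pics/s14.png

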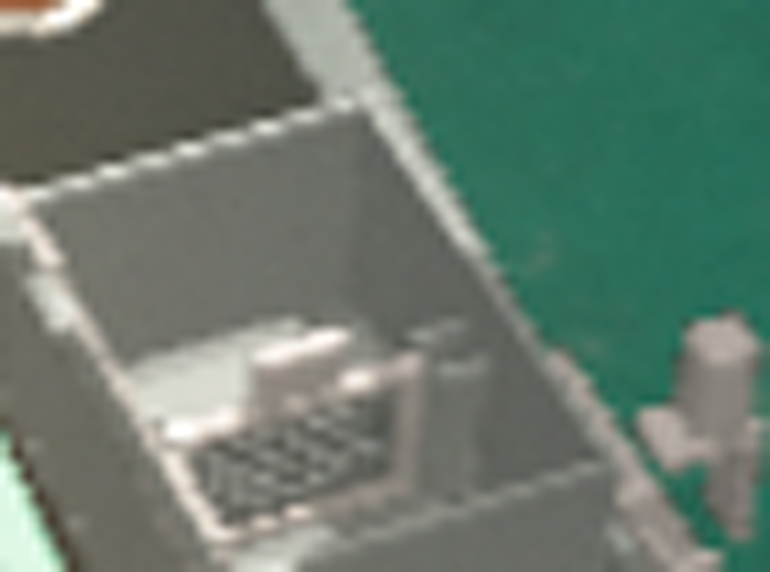

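View pics/t14.png

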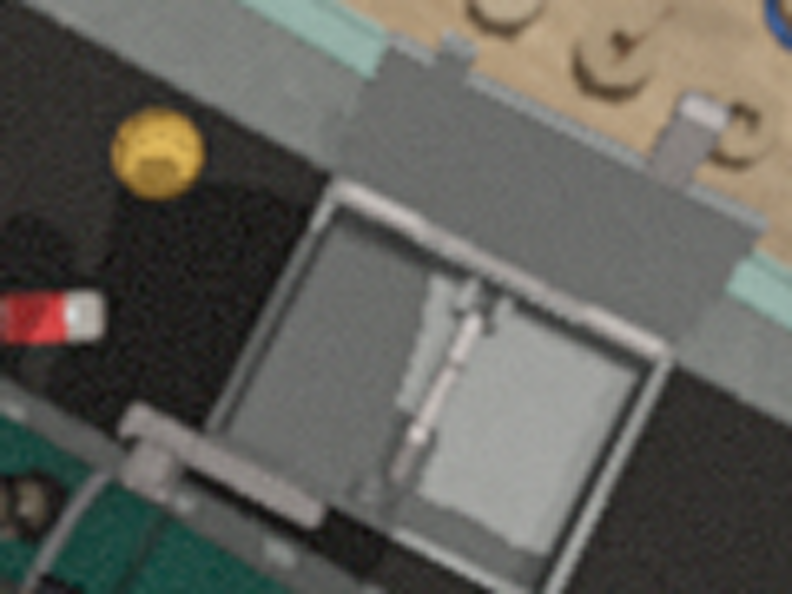

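```bash
python3 - <<'E'
from fit import *
print(ray("side",raw((265,140),11,[[305,342]])[0],65), ray("top",raw((230,200),6.6,[[437,397]])[0],50), ray("top",raw((230,200),6.6,[[441,385]])[0],65))
print(((proj("side",[[473.5,-212.9,65]])-[265,140]+.5)*11),((proj("top",[[473.5,-212.9,65]])-[230,200]+.5)*6.6))
# plate line yaw in top
a=ray("top",raw((230,200),6.6,[[478,312]])[0],48);b=ray("top",raw((230,200),6.6,[[400,470]])[0],48);print(a,b,np.degrees(np.arctan2((b-a)[1],(b-a)[0])),(a+b)/2,np.linalg.norm(a-b))
# rim front/rear
rl,rr,fl=[ray("top",raw((230,200),6.6,[p])[0],70) for p in ([335,190],[668,358],[208,425])]
print(rl,rr,fl,np.degrees(np.arctan2((rl-rr)[1],(rl-rr)[0]))-90,np.linalg.norm(rl-rr))
E
```

```text
[ 471.08154932 -215.32209528   65.        ] [ 473.60728295 -211.0146328    50.        ] [ 476.95627389 -211.76393554   65.        ]
[[307.07788122 353.30312153]] [[444.70918353 395.8072068 ]]
[ 503.38062159 -224.94031032   48.        ] [ 448.46808522 -198.69903852   48.        ] 154.4580786150922 [ 475.92435341 -211.81967442   48.        ] 60.86042224633613
[ 542.27736879 -174.42690054   70.        ] [ 487.33211725 -288.1954536    70.        ] [ 461.69899703 -133.31669079   70.        ] -25.77851731445284 126.34185502375105
```

Request:
apply_moves([
  {"jaw": 0.5, "delta_pos": [-30, -22, 10], "spin": 0},
  {"jaw": 0.5, "delta_pos": [-65, -46, 20], "spin": 0},
  {"jaw": 0.5, "delta_pos": [-100, -70, 30], "spin": 0},
  {"jaw": 0.5, "delta_pos": [-120, -85, 50], "spin": 0},
  {"jaw": 0.5, "delta_pos": [-127, -91, 80], "spin": 0},
  {"jaw": 0.5, "delta_pos": [-128, -91, 110], "spin": 0},
  {"jaw": 0.5, "delta_pos": [-128, -91, 135], "spin": 0},
  {"jaw": 0.5, "delta_pos": [-128, -91, 150], "spin": 0},
])

```text
time_s: 14.95
ee_pos: [473.7, -213.5, 114.1]
ee_rot: [179.9, 0.5, 153.9]
force: [0.6, -0.3, -0.2]
gripper_width: 45.7
```

```bash
python3 - <<'E'
from h import *
im=cams.grab_frame("side"); crop(im,250,100,390,205,"s15",5.7)
d([474,-212.5,41],154.2)
print((proj("side",[env.state()["ee_pos"]])-[250,100])*5.7)
E
```

```text
at [ 473.  -213.1  112.8] [179.9   0.4 153.9] t 15.0 F [-0.1  0.2 -1.8] w 45.6
-> [474, -212.5, 41] 154.2 delta [-0.2  0.9 71.8] spin -0.005
[[247.54076251 328.19871512]]
```

View pics/s15.png

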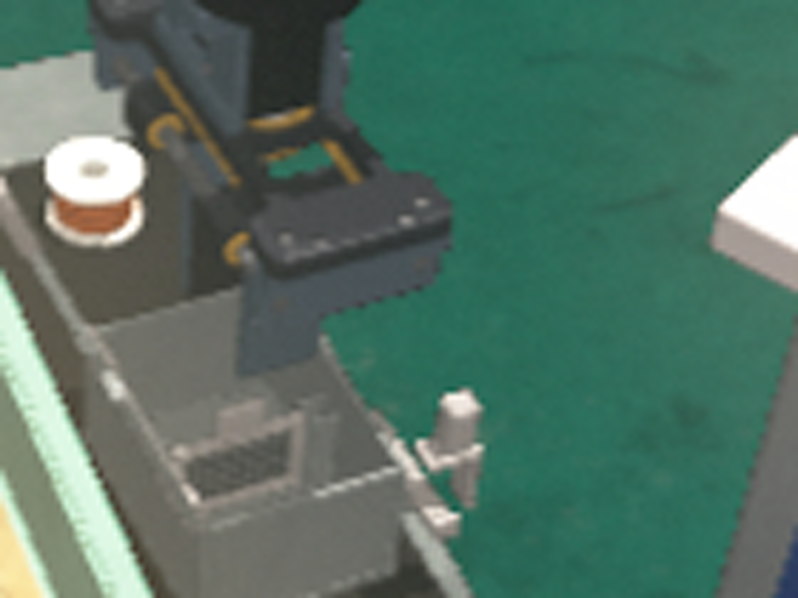

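Request:
apply_moves([
  {"jaw": 0.5, "delta_pos": [0, 1, 20], "spin": 0},
  {"jaw": 0.5, "delta_pos": [0, 1, 38], "spin": 0},
  {"jaw": 0.5, "delta_pos": [0, 1, 50], "spin": 0},
  {"jaw": 0.5, "delta_pos": [0, 1, 57], "spin": 0},
  {"jaw": 0.5, "delta_pos": [0, 1, 60], "spin": 0},
  {"jaw": 0.5, "delta_pos": [0, 1, 61], "spin": 0},
  {"jaw": 0.6, "delta_pos": [0, 1, 61], "spin": 0},
  {"jaw": 0.7, "delta_pos": [0, 1, 61], "spin": 0},
])

```text
time_s: 16.0
ee_pos: [474.0, -212.4, 52.1]
ee_rot: [179.9, 0.4, 153.9]
force: [-0.3, -0.3, 0.2]
gripper_width: 29.4
```

```bash
python3 - <<'E'
from h import *
im=cams.grab_frame("side"); crop(im,265,120,335,172+12,"s16",9)
d([474,-212.5,50],154.2)
E
```

```text
at [ 474.  -212.4   52.1] [179.9   0.4 153.9] t 16.05 F [-0.  -0.5  0.9] w 27.8
-> [474, -212.5, 50] 154.2 delta [-0.1 -0.1  2.1] spin -0.005
```

View pics/s16.png

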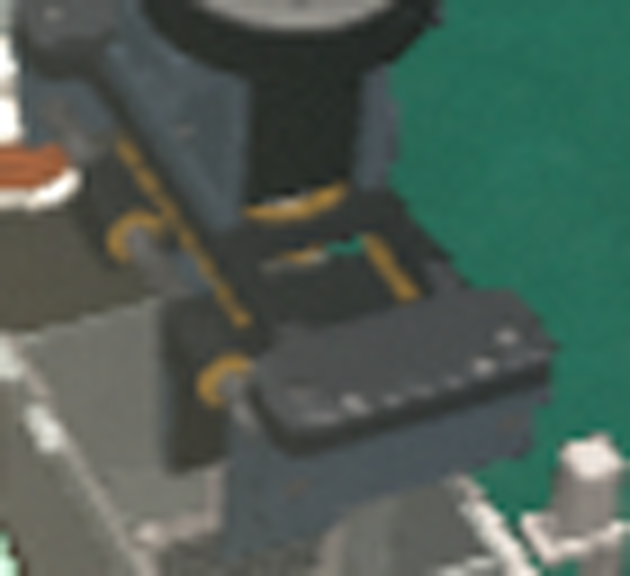

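Request:
apply_moves([
  {"jaw": 0.7, "delta_pos": [0, 0, 1.5], "spin": 0},
  {"jaw": 0.8, "delta_pos": [0, 0, 1.5], "spin": 0},
  {"jaw": 0.9, "delta_pos": [0, 0, 1.5], "spin": 0},
  {"jaw": 1, "delta_pos": [0, 0, 1.5], "spin": 0},
  {"jaw": 1, "delta_pos": [0, 0, 1.5], "spin": 0},
  {"jaw": 1, "delta_pos": [0, 0, 1.5], "spin": 0},
  {"jaw": 1, "delta_pos": [0, 0, 1.5], "spin": 0},
  {"jaw": 1, "delta_pos": [0, 0, 1.5], "spin": 0},
], squeeze=25)

```text
time_s: 17.05
ee_pos: [474.0, -212.4, 50.6]
ee_rot: [179.9, 0.4, 153.9]
force: [-0.0, -0.0, 0.6]
gripper_width: 5.7
```

```bash
python3 - <<'E'
from h import *
d([474,-212.5,50],154.2)
E
```

```text
at [ 474.  -212.4   50.6] [179.9   0.4 153.9] t 17.05 F [-0.  -0.   0.6] w 5.7
-> [474, -212.5, 50] 154.2 delta [-0.  -0.1  0.6] spin -0.005
```

Request:
apply_moves([
  {"jaw": 1, "delta_pos": [0, 0, -8], "spin": 0},
  {"jaw": 1, "delta_pos": [0, 0, -18], "spin": 0},
  {"jaw": 1, "delta_pos": [0, 0, -30], "spin": 0},
  {"jaw": 1, "delta_pos": [0, 0, -44], "spin": 0},
  {"jaw": 1, "delta_pos": [0, 0, -60], "spin": 0},
  {"jaw": 1, "delta_pos": [0, 0, -78], "spin": 0},
  {"jaw": 1, "delta_pos": [0, 0, -96], "spin": 0},
  {"jaw": 1, "delta_pos": [0, 0, -110], "spin": 0},
], squeeze=30)

```text
time_s: 18.05
ee_pos: [473.4, -212.2, 162.1]
ee_rot: [179.9, 0.5, 153.9]
force: [0.3, -0.2, -0.5]
gripper_width: 5.7
```

```bash
python3 - <<'E'
from h import *
im=cams.grab_frame("side"); crop(im,250,90,390,195,"s17",5.7)
d([474,-212.5,170],154.2)
d([539.3,32.8,170],80.8)
E
```

```text
at [ 474.3 -212.7  163.7] [179.9   0.7 153.9] t 18.1 F [ 0.9 -0.8  0.6] w 5.8
-> [474, -212.5, 170] 154.2 delta [ 0.3 -0.  -6.3] spin -0.005
at [ 474.3 -212.7  163.7] [179.9   0.7 153.9] t 18.1 F [ 0.9 -0.8  0.6] w 5.8
-> [539.3, 32.8, 170] 80.8 delta [ 49.5 249.   -6.6] spin 1.276
```

View pics/s17.png

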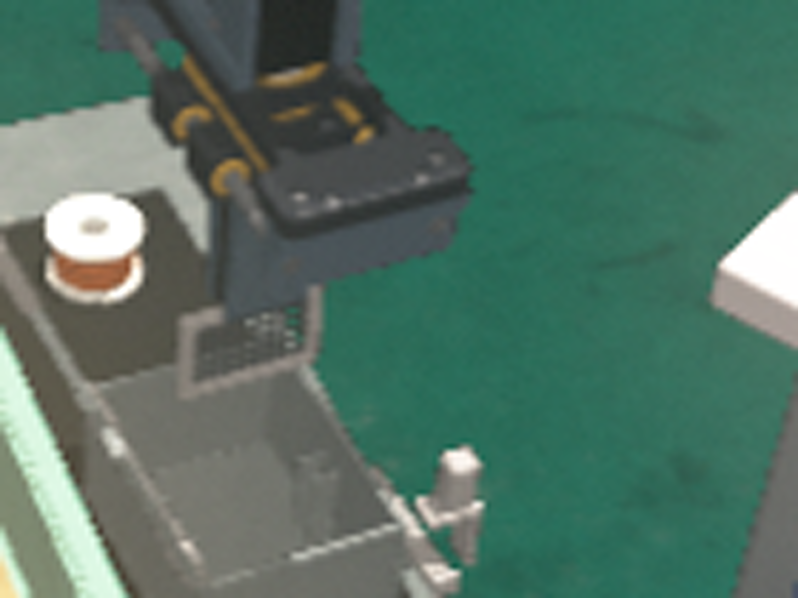

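Request:
apply_moves([
  {"jaw": 1, "delta_pos": [0, 3, -20], "spin": 0.05},
  {"jaw": 1, "delta_pos": [3, 20, -35], "spin": 0.17},
  {"jaw": 1, "delta_pos": [10, 50, -42], "spin": 0.32},
  {"jaw": 1, "delta_pos": [18, 85, -42], "spin": 0.48},
  {"jaw": 1, "delta_pos": [26, 125, -42], "spin": 0.64},
  {"jaw": 1, "delta_pos": [34, 165, -42], "spin": 0.8},
  {"jaw": 1, "delta_pos": [40, 200, -42], "spin": 0.95},
  {"jaw": 1, "delta_pos": [45, 225, -42], "spin": 1.08},
])

```text
time_s: 19.1
ee_pos: [532.4, 10.9, 205.3]
ee_rot: [179.4, 0.3, 91.8]
force: [-1.0, -0.4, -0.5]
gripper_width: 5.8
```

```bash
python3 - <<'E'
from h import *
d([539.3,32.8,180],80.8)
E
```

```text
at [532.4  10.9 205.3] [179.4   0.3  91.8] t 19.1 F [-1.  -0.4 -0.5] w 5.8
-> [539.3, 32.8, 180] 80.8 delta [21.8  7.3 25.2] spin 0.193
```

Request:
apply_moves([
  {"jaw": 1, "delta_pos": [8, 2.5, 0], "spin": 0.07},
  {"jaw": 1, "delta_pos": [16, 5, 0], "spin": 0.14},
  {"jaw": 1, "delta_pos": [21, 7, 0], "spin": 0.19},
  {"jaw": 1, "delta_pos": [22, 7.3, 2], "spin": 0.193},
  {"jaw": 1, "delta_pos": [22, 7.3, 6], "spin": 0.193},
  {"jaw": 1, "delta_pos": [22, 7.3, 12], "spin": 0.193},
  {"jaw": 1, "delta_pos": [22, 7.3, 15], "spin": 0.193},
  {"jaw": 1, "delta_pos": [22, 7.3, 15], "spin": 0.193},
])

```text
time_s: 20.1
ee_pos: [538.9, 32.9, 189.9]
ee_rot: [179.4, 0.1, 80.8]
force: [0.0, 0.1, -0.9]
gripper_width: 5.5
```

```bash
python3 - <<'E'
from h import *
for n in ["side","top"]:
    im=cams.grab_frame(n); cv2.imwrite(f"pics/raw3_{n}.png",im[:,:,::-1])
    if n=="side": crop(im,280,130,440,250,"s18",5)
    else: crop(im,120,110,280,230,"t18",5)
d([539.3,32.8,104.6],80.8)
E
```

```text
at [539.3  33.  190.3] [1.793e+02 1.000e-01 8.080e+01] t 20.2 F [-0.6 -0.4 -0.4] w 6.0
-> [539.3, 32.8, 104.6] 80.8 delta [ 0.  -0.9 85.7] spin -0.0
```

View pics/s18.png

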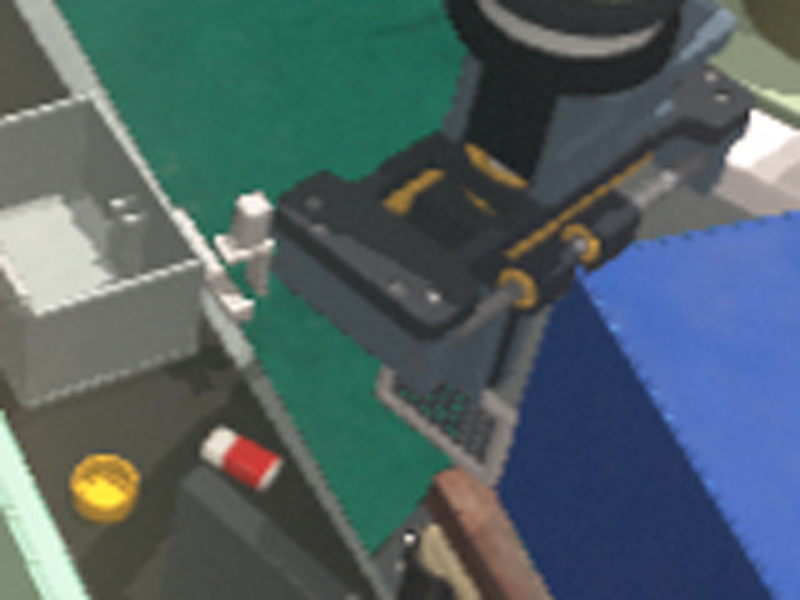

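View pics/t18.png

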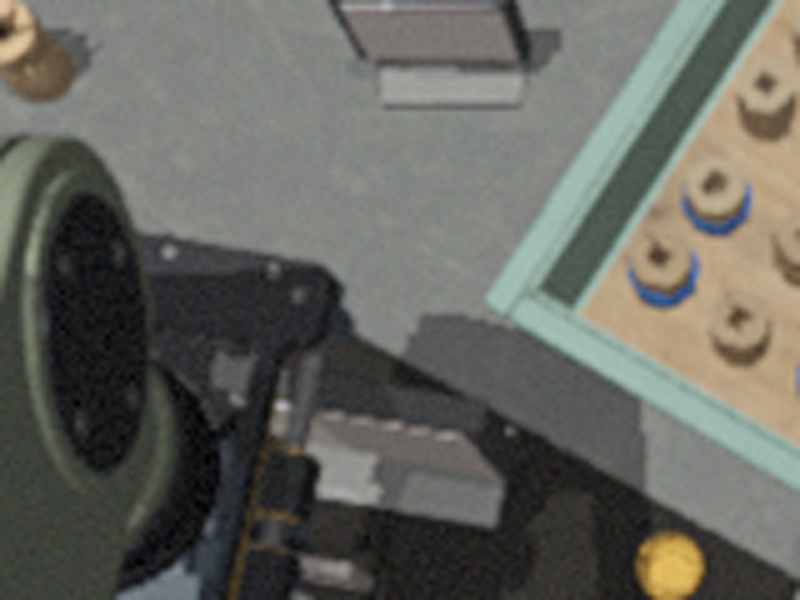

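Request:
apply_moves([
  {"jaw": 1, "delta_pos": [0, 0, 8], "spin": 0},
  {"jaw": 1, "delta_pos": [0, 0, 18], "spin": 0},
  {"jaw": 1, "delta_pos": [0, 0, 28], "spin": 0},
  {"jaw": 1, "delta_pos": [0, 0, 38], "spin": 0},
  {"jaw": 1, "delta_pos": [0, 0, 46], "spin": 0},
  {"jaw": 1, "delta_pos": [0, 0, 52], "spin": 0},
  {"jaw": 1, "delta_pos": [0, 0, 55], "spin": 0},
  {"jaw": 1, "delta_pos": [0, 0, 55], "spin": 0},
])

```text
time_s: 21.2
ee_pos: [539.9, 32.8, 135.3]
ee_rot: [179.3, 0.1, 80.8]
force: [-0.2, -0.2, -0.5]
gripper_width: 5.8
```

```bash
python3 - <<'E'
from h import *
for n in ["side","top"]:
    im=cams.grab_frame(n); cv2.imwrite(f"pics/raw4_{n}.png",im[:,:,::-1])
    if n=="side": crop(im,280,180,440,300,"s19",5)
    else: crop(im,120,130,280,250,"t19",5)
d([539.3,32.8,104.6],80.8)
E
```

```text
at [540.1  32.8 135.6] [1.793e+02 1.000e-01 8.080e+01] t 21.3 F [-0.8 -0.2 -0.9] w 5.8
-> [539.3, 32.8, 104.6] 80.8 delta [-0.1 -1.2 31. ] spin -0.0
```

View pics/s19.png

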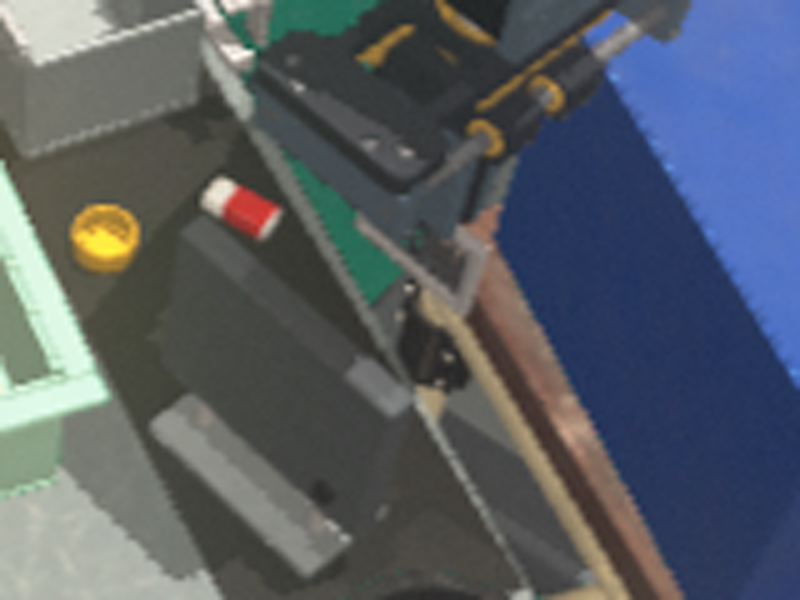

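View pics/t19.png

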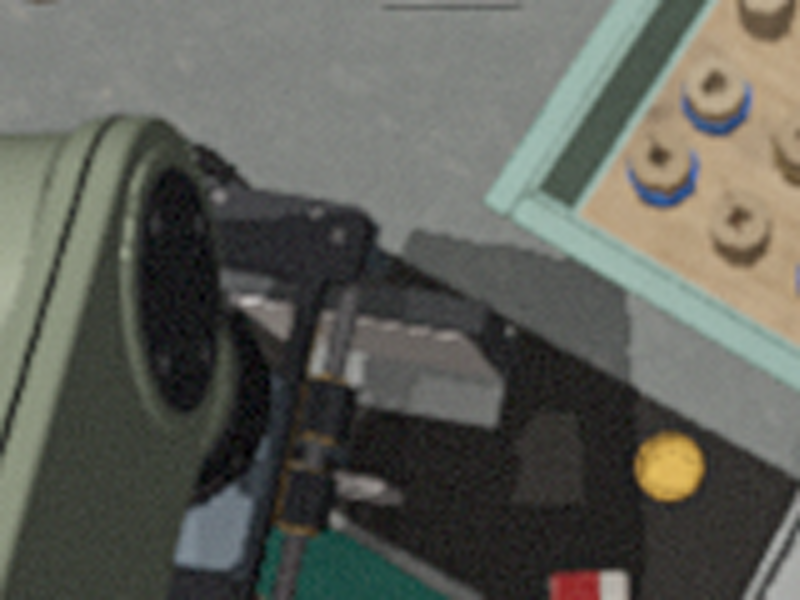

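Request:
apply_moves([
  {"jaw": 1, "delta_pos": [0, -0.5, 6], "spin": 0},
  {"jaw": 1, "delta_pos": [0, -1, 13], "spin": 0},
  {"jaw": 1, "delta_pos": [0, -1, 20], "spin": 0},
  {"jaw": 1, "delta_pos": [0, -1, 25], "spin": 0},
  {"jaw": 1, "delta_pos": [0, -1, 29], "spin": 0},
  {"jaw": 1, "delta_pos": [0, -1, 31], "spin": 0},
  {"jaw": 1, "delta_pos": [0, -1, 31], "spin": 0},
  {"jaw": 1, "delta_pos": [0, -1, 31], "spin": 0},
])

```text
time_s: 22.3
ee_pos: [539.6, 32.8, 104.8]
ee_rot: [179.3, 0.1, 80.8]
force: [0.1, -0.2, -1.4]
gripper_width: 5.8
```

```bash
python3 - <<'E'
from h import *
d([539.3,32.8,104.6],80.8)
for n in ["side","top"]:
    im=cams.grab_frame(n); cv2.imwrite(f"pics/raw5_{n}.png",im[:,:,::-1])
    if n=="side":
        crop(im,300,205,400,280,"s20",8)
    else: crop(im,150,160,250,235,"t20",8)
    for k in ["filter_plate","light_panel"]:
        for q in spotter.masks_of(n,k)[:3]:
            ys,xs=np.nonzero(q["region"]); print(n,k,round(q["confidence"],2),q["extent"],(xs.mean().round(1),ys.mean().round(1)))
# predicted plate corners
import math
c=np.array([539.3,32.8,0]);yw=math.radians(80.8);u=np.array([math.cos(yw),math.sin(yw),0])
P=[c+s*32*u+[0,0,z] for s in(-1,1) for z in (58,102)]
print(((proj("side",P)-[300,205]+.5)*8).round()); print(((proj("top",P)-[150,160]+.5)*8).round())
E
```

```text
at [539.6  32.8 104.8] [1.793e+02 1.000e-01 8.080e+01] t 22.3 F [ 0.1 -0.2 -1.4] w 5.8
-> [539.3, 32.8, 104.6] 80.8 delta [-0.1 -0.3  0.2] spin -0.0
side filter_plate 0.68 [350.3, 232.1, 374.6, 247.8] (np.float64(364.9), np.float64(240.4))
side filter_plate 0.6 [246.7, 128.6, 334.7, 213.3] (np.float64(293.4), np.float64(177.8))
side light_panel 0.92 [250.3, 303.7, 286.1, 354.6] (np.float64(266.9), np.float64(329.7))
side light_panel 0.88 [307.7, 221.4, 363.1, 294.5] (np.float64(334.4), np.float64(260.0))
side light_panel 0.6 [243.0, 129.0, 331.1, 212.9] (np.float64(292.8), np.float64(178.0))
top light_panel 0.94 [169.6, 186.2, 224.7, 216.3] (np.float64(202.9), np.float64(200.5))
top light_panel 0.58 [183.7, 108.9, 227.5, 134.1] (np.float64(206.8), np.float64(117.8))
[[400. 234.]
 [423. 138.]
 [571. 381.]
 [602. 287.]]
[[432. 572.]
 [399. 552.]
 [213. 532.]
 [170. 510.]]
```

View pics/s20.png

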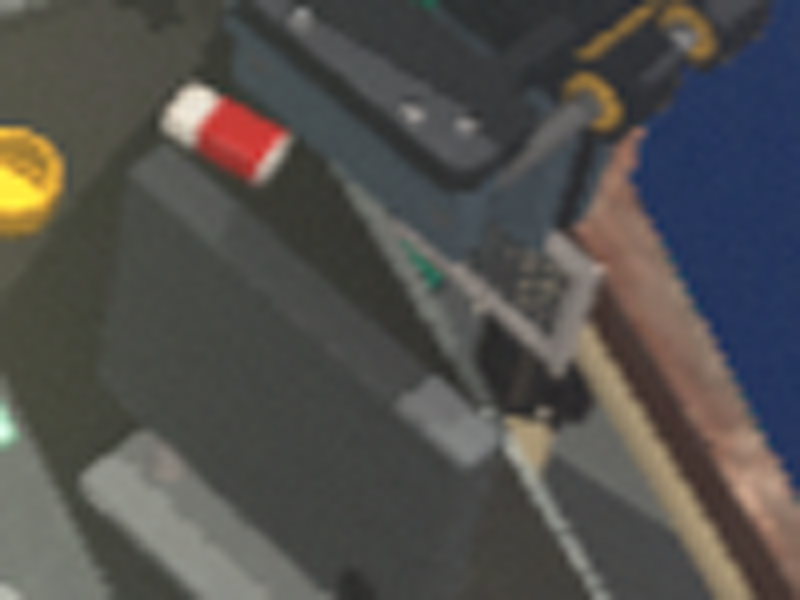

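View pics/t20.png

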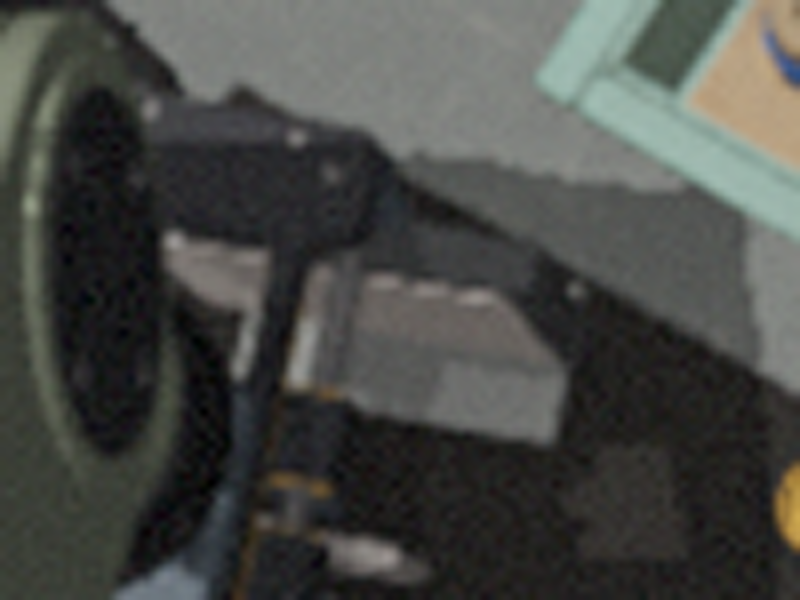

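```bash
python3 - <<'E'
from fit import *
# plate outer corners (front face toward camera +x side): model x=thickness toward cam(+3), y width
m=np.array([[3,-32,-22],[3,32,-22],[3,32,22]],float)
s=cv2.imread("pics/raw5_side.png")[:,:,::-1]; crop(s,340,225,385,258,"s21",16)
o=raw((300,205),8,[[395,225],[556,370],[602,266]])
def res(p,fz=None):
    pass
f=fit(m,[("side",[0,1,2],o)],[539,33,-.16,0],80,True); print("z free",f.x[:4].round(1),np.degrees(f.x[2]),f.fun.round(2))
f=fit(m,[("side",[0,1,2],o)],[539,33,-.16],80); print("z80",f.x[:3].round(1),np.degrees(f.x[2]),f.fun.round(2))
E
```

```text
z free [ 5.334e+02  2.970e+01 -1.000e-01 -5.000e-01] -8.444692844556943 [-0.23 -0.31  1.28 -0.39 -0.66  0.8 ]
z80 [ 5.338e+02  2.980e+01 -1.000e-01] -8.457438082168148 [-0.24 -0.31  1.28 -0.38 -0.65  0.8 ]
```

View pics/s21.png

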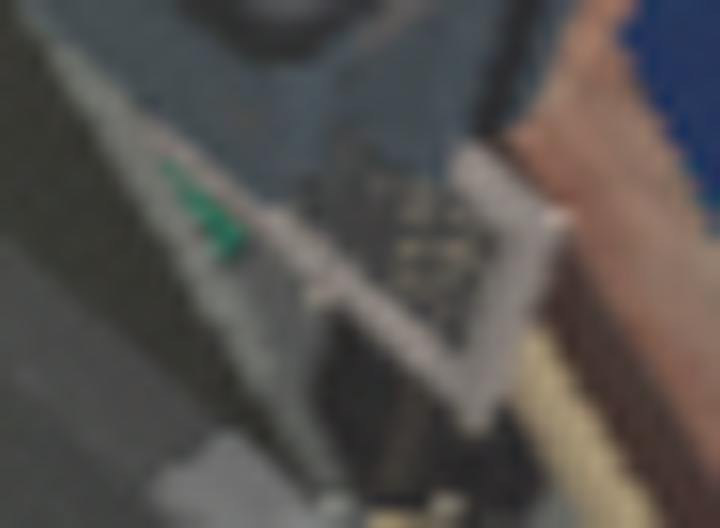

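```bash
python3 - <<'E'
from fit import *
a,b=[ray("top",p,122) for p in raw((150,170),8,[[143,158],[493,218]])]
print(a,b,(a+b)/2,np.linalg.norm(a-b),np.degrees(np.arctan2((a-b)[1],(a-b)[0]))-90)
fc=(a+b)/2
for yw in(-8.7,-9.2,-9.9):
    n=np.array([np.cos(np.radians(yw)),np.sin(np.radians(yw))]);t=np.array([-n[1],n[0]]);v=np.array([539.6,32.8])-fc[:2];print(yw,v@n,v@t)
E
```

```text
[615.50195246  70.6749061  122.        ] [600.88793012 -24.57839732 122.        ] [608.19494129  23.04825439 122.        ] 96.36784453814016 -8.722461574604196
-8.7 -69.28073717094992 -0.7361861604089244
-9.2 -69.27167481810427 -1.340738940971544
-9.9 -69.25012524072984 -2.1869309902808873
```

```bash
python3 - <<'E'
from h import *
im=cams.grab_frame("side"); crop(im,230,90,400,217,"s22",4.7)
im=cams.grab_frame("top"); crop(im,150,150,400,330,"t22",3.2)
d([539.3,32.8,104.6],80.8)
E
```

```text
at [539.5  32.8 104.6] [1.793e+02 1.000e-01 8.080e+01] t 22.7 F [ 0.7 -0.5 -1. ] w 5.4
-> [539.3, 32.8, 104.6] 80.8 delta [-0.  -0.2  0. ] spin -0.0
```

View pics/s22.png

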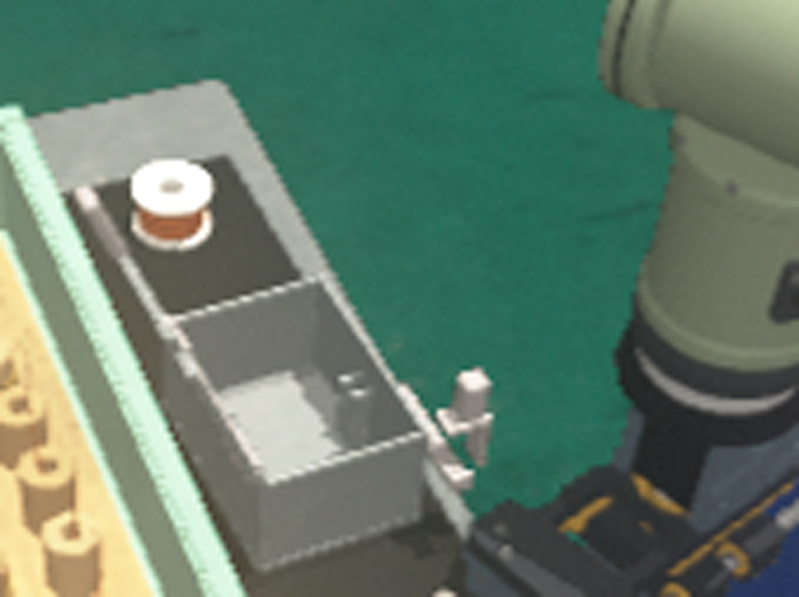

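View pics/t22.png

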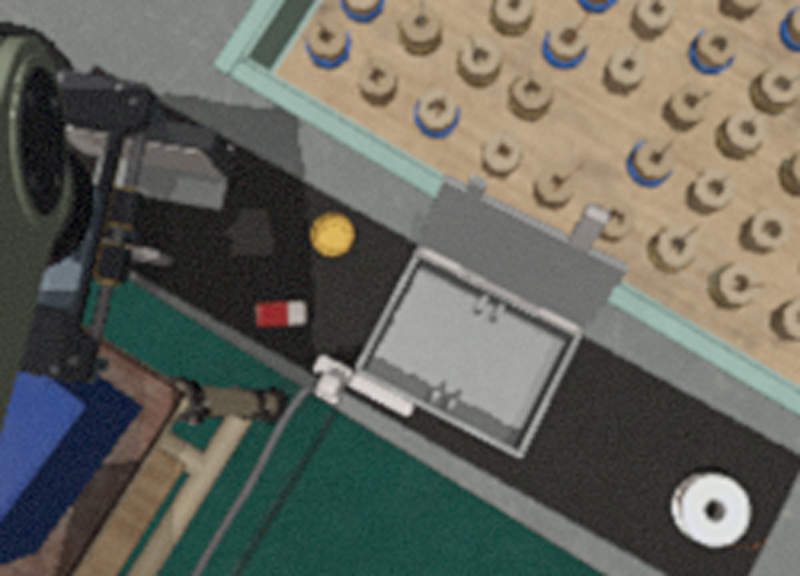

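The last pictures show the cover laid right back (top view, 530,240), the cap off the lug (330,380) and the housing empty. Eraser (280,313), gold cap (332,234) and spool (710,510) are where they started. The plate is held in front of the larger panel.

```bash
python3 - <<'E'
from h import *
print(env.job_done()); s=env.state(); print(s["time_s"],s["ee_pos"],s["gripper_width"])
E
```

```text
the job is handed in; nothing more can be done
None
the job is handed in; nothing more can be done
```

I handed the job in at about 22.7 s of the 56 s allowed, with the arm still holding the filter plate upright in front of the larger inspection light. No verdict was reported.

- **Cap:** I gripped the knob and slid it about 27 mm towards the housing's +y. The later pictures show it still off the lug.
- **Cover:** I swung it up by the tongue to about 111°, then pressed it a few mm further towards its stop at 2.0 rad (115°). It stayed back when released.
- **Plate:** I pinched the tab across its 6 mm thickness (measured opening 5.5–6 mm) and drew it straight up. Turned to face the panel, its centre is at about z = 80 mm.

**Final position:** the arm's measured pose with the top camera's view of the lit face puts the plate 69 mm from the face, about 1 mm off centre and within about 1° of parallel. The side camera alone gives about 75 mm and 2.5 mm off centre. I trusted the top view more, because the side camera also read a few mm off on the housing. The panel's foot suggested 66 mm, but that rests on a guessed foot height.

**Bystanders:** spool, eraser and gold cap look unmoved in the last pictures.

**Mistake along the way:** my first lateral move had the wrong sign and sent the empty arm out to the left at about z = 330 mm. The force reading briefly reached about 53 N, which looks like braking near full reach. It dropped to about 10 N by the next reading, and the side picture showed nothing touched or moved.

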